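Draw the bottom slat from a stack, load it and signal the drier lift

TASK

Draw the wooden slat out from under the stack of plaster bats, leaving the bats and the beaker on them standing upright behind the two corner stops (do not unstack them). Lay the slat flat on the loading station, lengthwise between its two end lips, and set the plaster handle mould upright on the middle of the slat, lengthwise along it. Then push the roller lever of the switch beside the station over until it clicks and let it spring back.

Things in the scene. Friction and masses are not known exactly. Their poses are not given: they have to be found in the camera images.
- stops: Two fixed steel angle-iron corner posts, 85 mm high. Origin on the bench under the middle of the stack; the slat sticks out and is drawn towards -x of this frame. The stopping faces, at x = -63 mm (outer -68), catch the bats' front corners; 80 mm gap between the posts for the slat. Side legs run back to x = -28 mm at y = +-65 to 70 mm; 5 mm thick feet reach y = +-112 mm.
- slat_mid (a point): Centre (half-way up) of the plain wooden slat, 230 mm long (its x) x 56 (y) x 12 mm thick, 0.16 kg. It starts on the bench under the stack, along the stops' x axis, its -x end about 90 mm out in front of the bats, the other 20 mm out behind; either way round is the same. It is free of the stack with its centre 175 mm or more in front of the stops' origin; about 10 N draws it.
- bat_low_mid (a point): Centre of the lower plaster bat, a white slab 120 x 120 x 22 mm, 0.3 kg, resting on the slat and just behind the stops; it sinks onto the bench when the slat is drawn out.
- bat_up_mid (a point): Centre of the upper plaster bat, 120 x 120 x 22 mm, 0.3 kg, lying on the lower one.
- beaker_mid (a point): Centre (half-way up) of the grey clay beaker, open, 99 mm diameter at the rim, 68 mm at the foot, 90 mm high, 0.22 kg, standing loose on the upper bat. It stays there.
- station: Fixed grey loading station. Origin on the bench under the deck's centre; x lengthwise, z up. Flat deck 290 x 110 mm, 20 mm above the bench; at each end a lip 18 mm high, 90 mm wide, inner faces at x = +-133 mm (266 mm apart). The roller switch stands on an outrigger at x = -90 mm on its -y side: housing 42 x 30 mm centred at y = -85 mm, top 66 mm above the bench.
- mould_mid (a point): Centre (half-way up) of the plaster handle mould, a white block 65 mm (its x) x 120 mm (its y, lengthwise) x 73 mm high, bevelled edges, 0.5 kg, standing on the bench on its own; grasp across the 65 mm.
- roller (a point): Centre of the black roller (20 mm diameter, 10 mm wide, its axis along the station's y) at the top of the upright switch lever, 107 mm above the bench at rest, 55 mm above the lever's pivot. It is pushed towards the station's +x and swings over and down in an arc about the pivot.
- switch_arm (a joint): Angle of the switch lever, rad: 0 upright at rest, growing as the roller is pushed towards the station's +x. It clicks at 0.45 rad (roller moved about 25 mm), stop at 0.9 rad; a spring (about 3 N at the roller) returns it to 0.
Things that resemble listed ones, but are neither listed nor needed, are in the scene too. Of the things that look like the part that bears mould_mid, take the one that is farthest to the robot's right at the start.

How it is judged:
By the outcome, as a careful person would: the job done as asked, in the order asked, and still so for the second after the job is handed in, with the robot touching nothing.
It also fails if it takes over 72 s, if anything falls off the work surface, if the arm or the gripper's body presses on something with over 40 N, if the wrist force passes 120 N, or if a joint passes its speed limit or range.

ROBOT

A 7-joint arm with a two-finger parallel gripper is mounted at the origin on the work surface; the furniture and walls round the work are solid. World frame = base frame: x ahead of the robot, y to its left, z up, the work surface at z = 0. Lengths are in mm, angles in rad, forces in N, time in s.
With the tool pointing down it reaches from about 400 to 875 mm from the base axis. Payload 4.4 kg.
Tool frame: the origin (TCP) lies midway between the tips of the shut fingers; the grasp point (between the pads) lies 19 mm behind it; z points along the fingers, y is the direction in which the jaws open and shut (so a half turn about z gives the same grasp; the last joint's range is limited). The gripper opens to 85 mm and grips with 20 to 120 N. Pads are 22 mm wide; open, the fingers measure 114 mm over their backs; the gripper's body (76 mm by 85 mm) begins 54 mm behind the grasp point. The pads swing forward as they close: fully open they stand 13 mm farther back than shut.
Start: joints at [-0.066, 0.628, 0.038, 1.517, -0.027, 0.996, -0.02], TCP at [650.014, 0.027, 231.313] pointing down, gripper open.
Joint ranges: [-3.06, 3.06], [-0.37, 2.12], [-1.25, 1.32], [0.18, 2.47], [-1.1, 4.24], [0.23, 1.98], [-2.94, 2.94]. Speed limits (rad/s): [2.57, 2.57, 3.14, 3.14, 3.14, 3.14, 3.14].

INTERFACE

Orientations are given as [roll, pitch, yaw] about the fixed x, y, z axes, in that order (R = Rz(yaw) Ry(pitch) Rx(roll)).
In Python, from cell import ctrl, get_image gives the robot as it stands.
- The arm moves only by the tool send_rows, never from a script. Its argument "increments" is a list of rows, each an object with "rot": the turn, a rotation vector about the tool's x, y, z in rad, a list of three; "travel": the shift along the tool's x, y, z in cm, a list of three; "jaw": the closure, from -1 (fully open) to 1 (shut). A call has 1 to 5 rows; each row is the pose to reach, as a shift and turn from the pose commanded when the call began, along the tool's axes at that moment; what a row does not reach only later rows make up. A row lasts 1/12 s, in which the tool goes at most 41.7 mm and 7.16 degrees, less where a joint would pass 70% of its speed; a pose out of reach is approached as far as the arm can. A call with a gripper value outside its range is refused whole. The fingers move at their own pace and stop on an object; the grip force is fixed at half the most. Time passes only in rows, so rows that repeat a pose let the fingers close. It gives the time, the measured TCP pose, the force and the opening at its end, in the units of the state.
- ctrl.read_state(): the state, without advancing time (a new reading comes with each control period).
- get_image(name): name is "scene" or "side" or "wrist"; returns a dict with "color" (400x640x3 uint8, red, green, blue), "vertical_fov" (degrees; the focal length in pixels is half the picture's height over the tangent of half this angle, whatever the lens; pixels are square), "cx", "cy" (the principal point, pixels), "distortion" ([k1, k2, p1, p2, k3] as OpenCV has them; the pictures are not rectified), "R" (3x3) and "t" (3): a world point X has camera coordinates R X + t. Camera axes: x right, y down, z forward; pixel columns grow to the right and rows downward; lengths in mm; the calibration is good to about 2 mm. A picture is of the moment at which its call begins. There is no depth.
- ctrl.finish_job(): hands the job in, once; it reports no verdict.
The state is a dict: "clock": time; "qpos": joint angles; "qd": joint speeds; "tau": joint torques, N m; "eef_pos": TCP position; "tool_rot": TCP orientation; "force": force on the tool from outside, world axes, zero at the start; "torque": the same for the moment, N m; "width": finger opening in mm.
Only numpy, scipy, OpenCV 4.12 (cv2) and the standard library are available. Lean on these libraries where they do the work, as an engineer would, in place of code of your own. Each camera call takes 0.05 s, during which the arm holds its last target.

## Working session

There is one attempt and no reset: what is moved stays moved. The work goes in short steps, Python scripts to look and compute and a tool call to move; the robot and the scene stay as the last step left them, time stands still between calls to the robot, and variables do not carry over. Pictures are saved under pics/ and viewed, and the job is handed in when it is done.

Besides the shell and the picture viewer there is one more tool, called as name(argument=value, ...), one argument or row to a line, values as JSON. send_rows: Moves the arm, as the interface text tells. Its arguments: {"type":"object","properties":{"increments":{"type":"array"}},"required":["increments"]}

```bash
ls; mkdir -p pics; cat > h.py <<'E'
import numpy as np, cv2
from cell import ctrl, get_image
def cam(n):
    d=get_image(n); 
    f=200/np.tan(np.radians(d["vertical_fov"])/2)
    d["K"]=np.array([[f,0,d["cx"]],[0,f,d["cy"]],[0,0,1.]]); d["R"]=np.array(d["R"]);d["t"]=np.array(d["t"]).ravel();d["D"]=np.array(d["distortion"],float)
    return d
def save(d,name): cv2.imwrite("pics/"+name,d["color"][:,:,::-1])
def ray(d,uv):
    p=cv2.undistortPoints(np.array(uv,float).reshape(-1,1,2),d["K"],d["D"]).reshape(-1,2)
    v=np.c_[p,np.ones(len(p))]@d["R"]; c=-d["R"].T@d["t"]
    return c,v
def atz(d,uv,z):
    c,v=ray(d,uv); return c+v*((z-c[2])/v[:,2])[:,None]
def proj(d,X):
    return cv2.projectPoints(np.array(X,float).reshape(-1,1,3),cv2.Rodrigues(d["R"])[0],d["t"],d["K"],d["D"])[0].reshape(-1,2)
def tri(ds,uvs):
    A=np.zeros((3,3));b=np.zeros(3)
    for d,uv in zip(ds,uvs):
        c,v=ray(d,[uv]);v=v[0]/np.linalg.norm(v[0]);P=np.eye(3)-np.outer(v,v);A+=P;b+=P@c
    return np.linalg.solve(A,b)
import pickle
def load(n): return pickle.load(open(n,'rb'))
E
python3 - <<'E'
from h import *
print(ctrl.read_state())
for n in("scene","side","wrist"):
    d=cam(n);save(d,n+"0.png");pickle.dump(d,open(n+"0.pkl","wb"));print(n,d["K"][0,0],d["cx"],d["cy"],d["D"],-d["R"].T@d["t"],d["R"][2])
E
```

```text
pics
{'clock': 0.0, 'qpos': array([-0.06578086,  0.62935026,  0.03846102,  1.51836045, -0.02700037,
        0.9962763 , -0.02000018]), 'qd': array([ 7.65593143e-05, -2.87576433e-04, -7.77104566e-04,  2.19285599e-04,
        1.95491955e-04,  1.40541059e-04,  6.77692909e-04]), 'tau': array([-1.11932164e-03, -5.63405585e+01,  1.22606792e+00, -1.93450052e+01,
        1.09587883e-02,  1.05136272e-02, -8.84369996e-06]), 'eef_pos': array([6.49386358e+02, 5.73957259e-03, 2.30389161e+02]), 'tool_rot': array([-3.13971720e+00,  3.56104070e-05,  1.57076159e+00]), 'force': array([ 0.88772052, -0.46275319, -0.13535639]), 'torque': array([-0.02492105, -0.04399817, -0.0316306 ]), 'width': 85.57648879848763}
scene 400.4506876175784 315.19402873913526 195.99017372143385 [-0.10277483  0.          0.          0.          0.        ] [-622.37239889 1114.38450945 1046.16689265] [ 0.64559101 -0.52407165 -0.55548281]
side 518.485188951136 330.45882533046523 192.45120787199957 [-0.14646177  0.          0.          0.          0.        ] [  423.84458893 -1064.54524248  1560.33925265] [ 0.03676944  0.66293261 -0.74777561]
wrist 310.3275934780112 312.24812953850005 197.6393225110224 [-0.03481499  0.          0.          0.          0.        ] [650.35681418  81.29243501 372.75245484] [-0.00247407 -0.31354023 -0.94957169]
```

View pics/scene0.png

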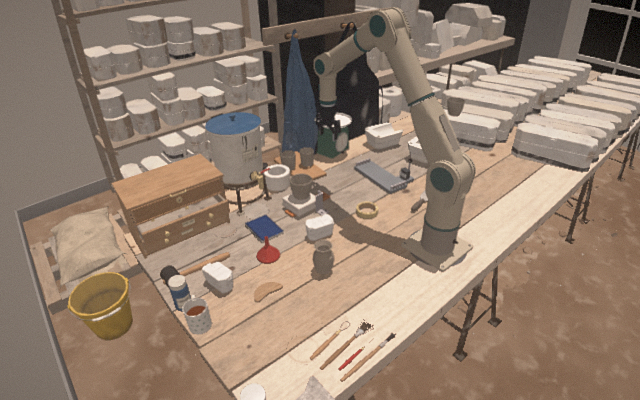

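View pics/side0.png

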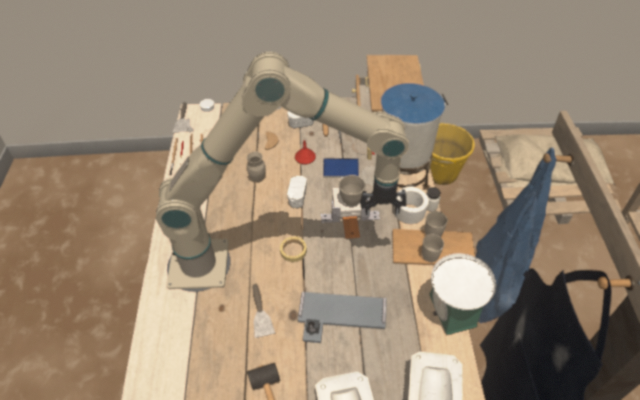

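View pics/wrist0.png

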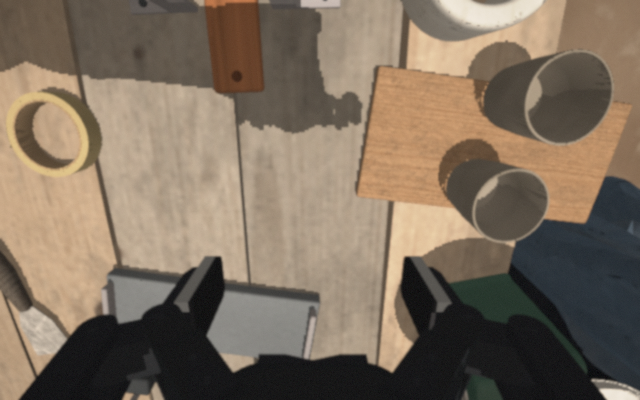

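```bash
python3 - <<'E'
from h import *
d=load("side0.pkl");c=d["color"][:,:,::-1]
cv2.imwrite("pics/side0a.png",cv2.resize(c[90:250,250:450],None,fx=4,fy=3.75,interpolation=cv2.INTER_CUBIC)[:600])
cv2.imwrite("pics/side0b.png",cv2.resize(c[250:400,230:480],None,fx=3.2,fy=3.2,interpolation=cv2.INTER_CUBIC))
d=load("scene0.pkl");c=d["color"][:,:,::-1]
cv2.imwrite("pics/scene0a.png",cv2.resize(c[110:310,160:430],None,fx=2.9,fy=2.9,interpolation=cv2.INTER_CUBIC))
E
```

```text
(no output)
```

View pics/side0a.png

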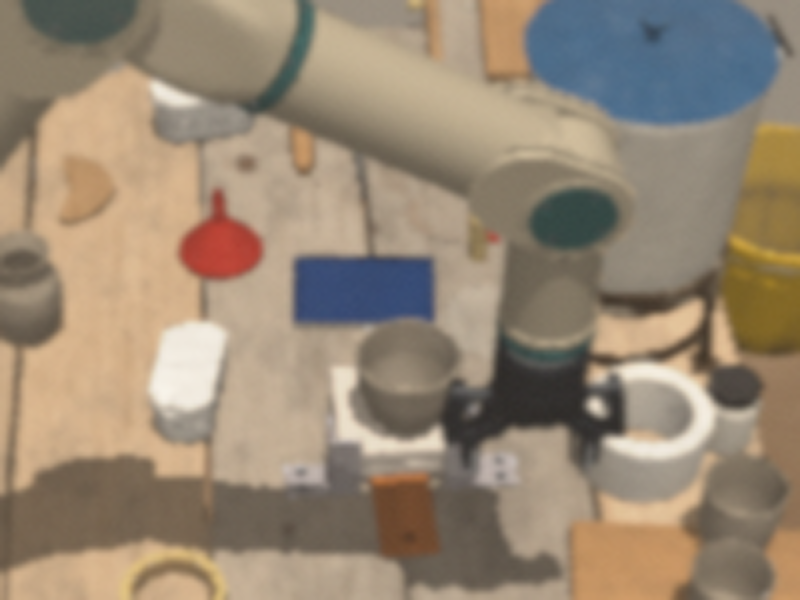

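View pics/side0b.png

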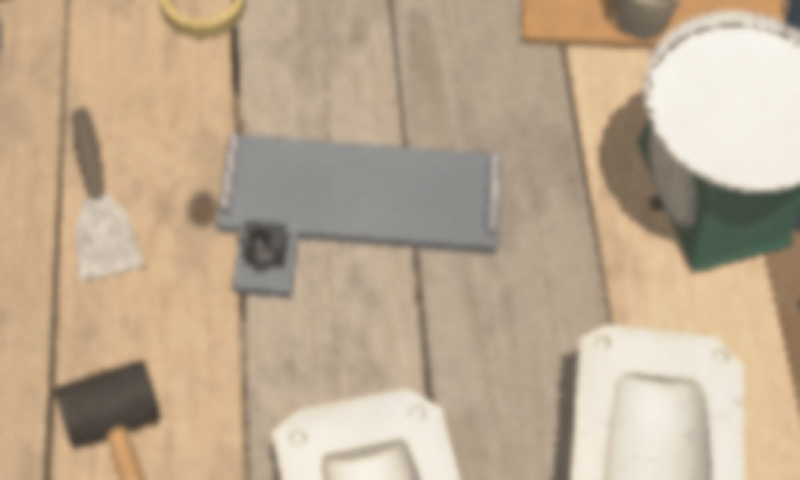

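View pics/scene0a.png

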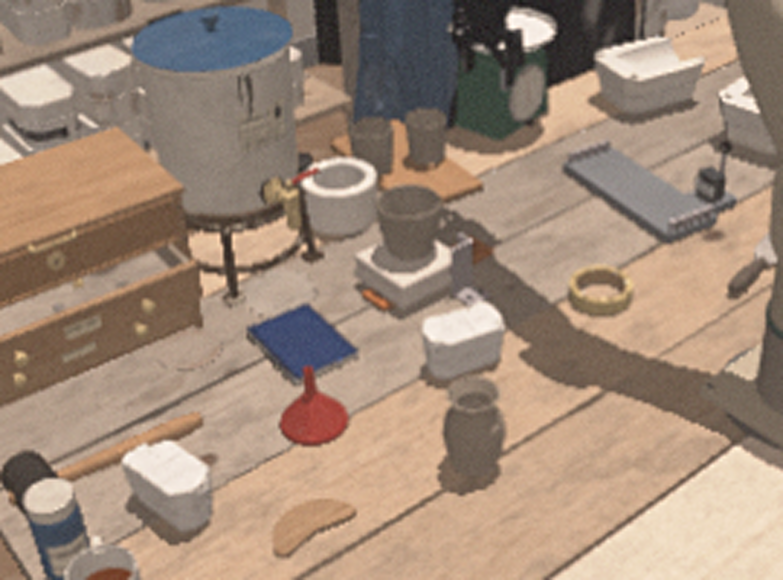

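```bash
python3 - <<'E'
from h import *
np.set_printoptions(precision=1,suppress=True)
s=load("side0.pkl");c=load("scene0.pkl");w=load("wrist0.pkl")
def S(x,y): return (250+x/4,90+y/3.75)
def B(x,y): return (230+x/3.2,250+y/3.2)
def C(x,y): return (160+x/2.9,110+y/2.9)
print("slat end wrist",atz(w,[(215,92),(262,90),(206,0),(258,0)],12))
print("slat end side",atz(s,[S(388,557),S(439,551)],12))
print("station side",atz(s,[B(234,137),B(500,153),B(497,248),B(218,226)],20))
print("station wrist",atz(w,[(108,268),(319,291)],20))
print("mould a side top",atz(s,[S(165,323),S(228,325),S(212,408),S(150,405)],73))
print("mould scene top",atz(c,[C(421,322),C(490,303),C(503,320),C(432,350)],73))
print("mould b side",atz(s,[S(200,100)],73), atz(c,[C(165,470)],73))
print("bat up side", atz(s,[S(330,365),S(332,443),S(440,455)],56))
print("switch roller tri",tri([s,c],[B(265,245),C(726,147)]))
E
```

```text
slat end wrist [[541.6  85.4  12. ]
 [593.9  87.3  12. ]
 [540.1 176.1  12. ]
 [593.8 175.5  12. ]]
slat end side [[548.3  76.6  12. ]
 [596.2  81.2  12. ]]
station side [[ 380.9 -150.3   20. ]
 [ 661.5 -186.3   20. ]
 [ 644.9 -296.6   20. ]
 [ 361.9 -255.    20. ]]
station wrist [[ 379.5 -133.4   20. ]
 [ 658.5 -166.3   20. ]]
mould a side top [[347.2 348.9  73. ]
 [409.3 342.4  73. ]
 [391.1 227.8  73. ]
 [332.2 235.2  73. ]]
mould scene top [[396.9 342.   73. ]
 [366.7 241.5  73. ]
 [325.2 254.3  73. ]
 [339.  369.6  73. ]]
mould b side [[387.6 709.7  73. ]] [[371.9 754.   73. ]]
bat up side [[507.3 295.4  56. ]
 [502.9 189.4  56. ]
 [603.4 168.   56. ]]
switch roller tri [ 407.6 -322.2  101.2]
```

```bash
python3 - <<'E'
from h import *
s=load("side0.pkl");c=load("scene0.pkl")
P=[[650,81,372],[650,0,304],[650,0,231],[650,60,372],[650,0,372]]
print(proj(s,P),proj(c,P))
for d,n,(x0,y0,x1,y1) in((s,"s",(320,100,460,240)),(c,"c",(290,30,370,130))):
    cr=d["color"][y0:y1,x0:x1,::-1]
    cv2.imwrite("pics/cr_%s.png"%n,cv2.resize(cr,None,fx=4,fy=4,interpolation=cv2.INTER_CUBIC))
E
```

```text
[[381.17105516 168.74990738]
 [382.70912869 201.77323288]
 [381.04746794 216.16118184]
 [381.97639242 173.4885146 ]
 [384.347108   187.48539556]] [[313.19119961 115.70024567]
 [327.24278466 125.00698298]
 [327.33429755 139.52105082]
 [316.87713222 114.44326849]
 [327.15080426 110.94819696]]
```

View pics/cr_c.png

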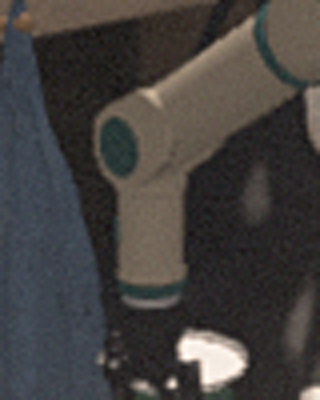

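View pics/cr_s.png

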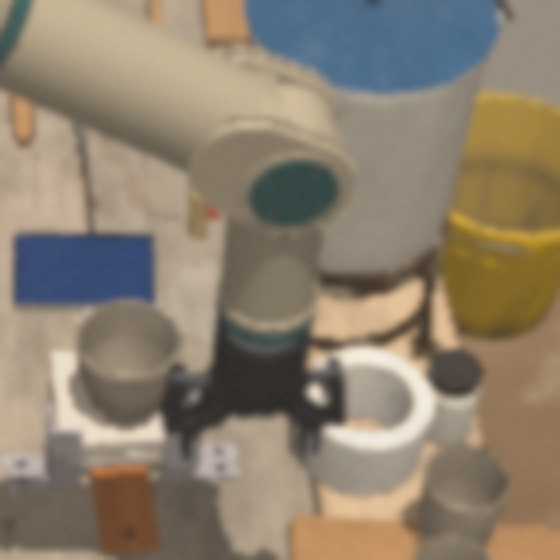

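send_rows(
  increments=[
    {"travel": [2,-2.7,2.3],"rot": [0,0,0],"jaw": -1},
    {"travel": [4,-5.4,4.6],"rot": [0,0,0],"jaw": -1},
    {"travel": [6,-8.2,7],"rot": [0,0,0],"jaw": -1},
    {"travel": [6,-8.2,7],"rot": [0,0,0],"jaw": -1},
    {"travel": [6,-8.2,7],"rot": [0,0,0],"jaw": -1},
  ],
)

```text
clock: 0.57
eef_pos: [564.9, 61.6, 159.7]
tool_rot: [-3.136, -0.0, 1.574]
force: [0.9, 0.4, -0.5]
width: 85.4
```

```bash
python3 - <<'E'
from h import *
d=cam("wrist");save(d,"wrist1.png");pickle.dump(d,open("wrist1.pkl","wb"));s=ctrl.read_state();print(s["clock"],s["eef_pos"],s["tool_rot"],s["qpos"])
E
```

```text
0.6167 [567.77486632  60.42106873 161.0316559 ] [-3.14097155e+00  2.03281969e-04  1.57206016e+00] [-0.17670969  0.60312583  0.03305242  1.81394023 -0.02808571  0.72562202
 -0.12719683]
```

View pics/wrist1.png

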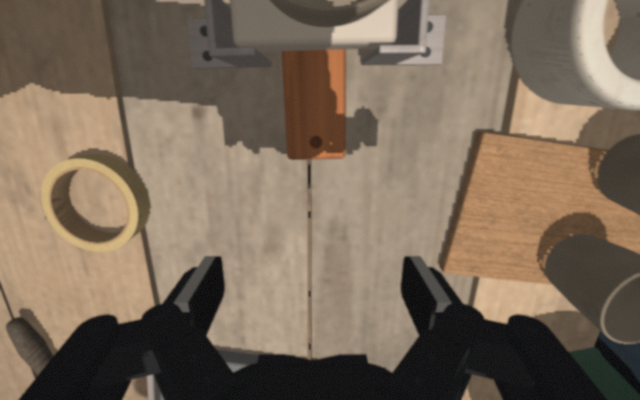

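```bash
python3 - <<'E'
from h import *
np.set_printoptions(precision=1,suppress=True)
w=load("wrist1.pkl");w0=load("wrist0.pkl")
print(-w["R"].T@w["t"])
print("slat",atz(w,[(288,153),(345,153),(283,52),(344,52)],12))
print("feet front edge",atz(w,[(192,67),(271,66),(360,64),(442,65)],5))
print("bat corners low", atz(w,[(235,46),(396,45)],34))
print("tri end L",tri([w,w0],[(288,155),(215,88)]),tri([w,w0],[(345,154),(262,86)]))
E
python3 - <<'E'
from h import *
d=load("wrist1.pkl");c=d["color"][:,:,::-1]
cv2.imwrite("pics/w1a.png",cv2.resize(c[0:180,180:460],None,fx=2.8,fy=2.8,interpolation=cv2.INTER_CUBIC))
E
```

```text
[566.  142.9 302. ]
slat [[541.6  91.3  12. ]
 [595.1  91.5  12. ]
 [538.9 178.7  12. ]
 [591.3 178.9  12. ]]
feet front edge [[456.3 167.5   5. ]
 [527.3 168.1   5. ]
 [606.4 170.    5. ]
 [679.6 170.    5. ]]
bat corners low [[503.  180.5  34. ]
 [630.2 181.6  34. ]]
tri end L [541.6  89.5  11.6] [594.8  91.3  16.1]
```

View pics/w1a.png

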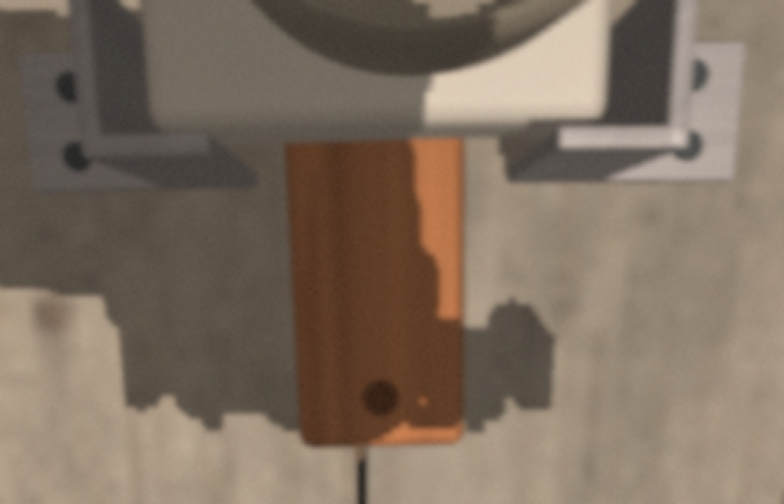

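send_rows(
  increments=[
    {"travel": [1.2,0,3.5],"rot": [0,0.05,0],"jaw": -1},
    {"travel": [2.4,0,7],"rot": [0,0.1,0],"jaw": -1},
    {"travel": [3.6,0,10],"rot": [0,0.12,0],"jaw": -1},
    {"travel": [4.7,0,13],"rot": [0,0.12,0],"jaw": -1},
    {"travel": [4.7,0,13],"rot": [0,0.12,0],"jaw": -1},
  ],
)

```text
clock: 1.03
eef_pos: [566.3, 107.4, 26.8]
tool_rot: [-3.135, -0.12, 1.57]
force: [-0.6, 0.4, -0.0]
width: 85.3
```

```bash
python3 - <<'E'
from h import *
d=cam("wrist");save(d,"wrist2.png");s=ctrl.read_state();print(s["clock"],s["eef_pos"],s["tool_rot"],s["force"])
d=cam("side");cv2.imwrite("pics/side2.png",cv2.resize(d["color"][120:270,270:450,::-1],None,fx=4,fy=4,interpolation=cv2.INTER_CUBIC))
E
```

```text
1.0833 [567.51375589 106.77307935  29.3486238 ] [-3.13788541 -0.11977654  1.57041824] [-0.53984871 -0.87575251  1.37798211]
```

View pics/wrist2.png

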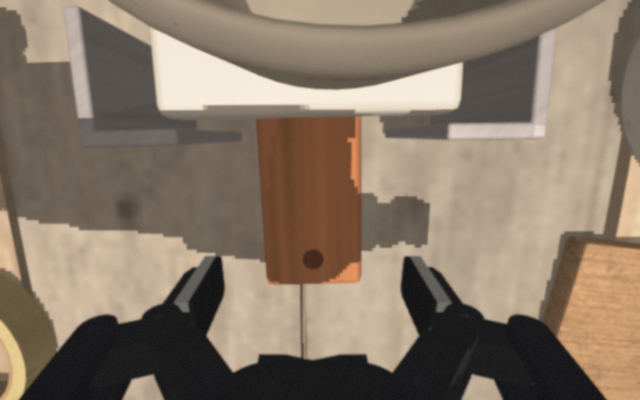

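View pics/side2.png

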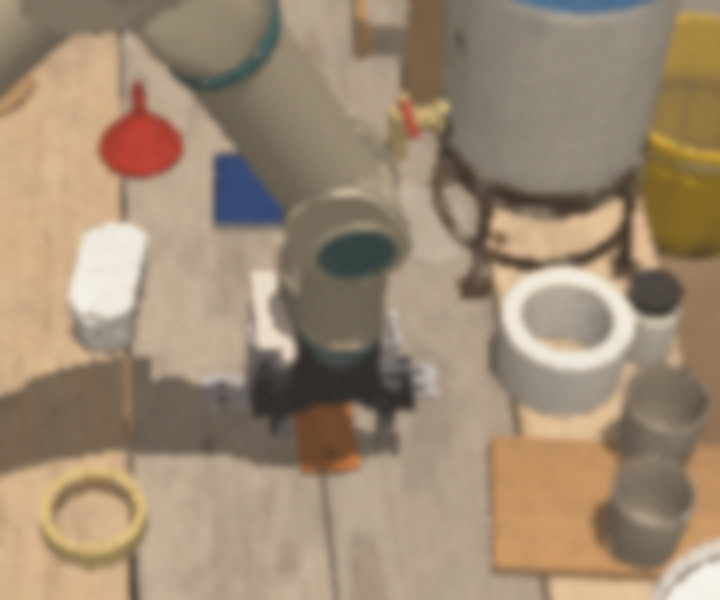

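send_rows(
  increments=[
    {"travel": [-0.2,0,1.6],"rot": [0,0,0],"jaw": -1},
    {"travel": [-0.4,0,3.2],"rot": [0,0,0],"jaw": -1},
    {"travel": [-0.4,0,3.2],"rot": [0,0,0],"jaw": -1},
    {"travel": [-0.4,0,3.2],"rot": [0,0,0],"jaw": 0},
    {"travel": [-0.4,0,3.2],"rot": [0,0,0],"jaw": 1},
  ],
)

```text
clock: 1.55
eef_pos: [569.9, 106.5, 1.2]
tool_rot: [3.138, -0.12, 1.571]
force: [0.5, 0.4, 0.1]
width: 63.7
```

send_rows(
  increments=[
    {"travel": [0,0,0],"rot": [0,0,0],"jaw": 1},
    {"travel": [0,0,0],"rot": [0,0,0],"jaw": 1},
    {"travel": [0,0,0],"rot": [0,0,0],"jaw": 1},
    {"travel": [0,0,0],"rot": [0,0,0],"jaw": 1},
    {"travel": [0,0,0],"rot": [0,0,0],"jaw": 1},
  ],
)

```text
clock: 1.97
eef_pos: [568.3, 106.5, 1.5]
tool_rot: [3.141, -0.12, 1.573]
force: [-3.0, -1.8, 10.8]
width: 54.4
```

```bash
python3 - <<'E'
from h import *
d=cam("wrist");save(d,"wrist3.png");s=ctrl.read_state();print(s["clock"],s["eef_pos"],s["tool_rot"],s["force"],s["width"])
E
```

```text
2.0167 [568.29132832 106.4445953    1.46690236] [ 3.14051054 -0.11956514  1.57276331] [-2.95598787 -1.9135021  10.83992664] 53.76041019625279
```

View pics/wrist3.png

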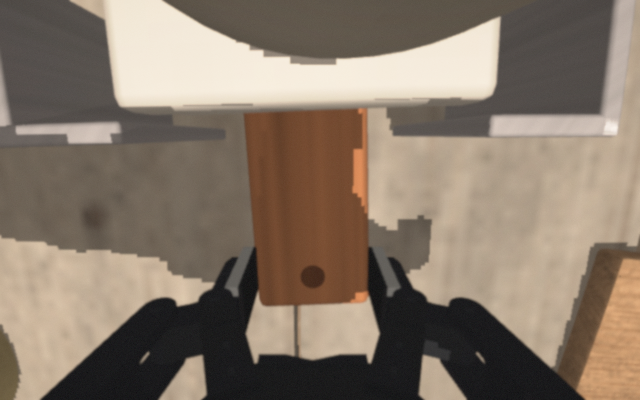

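send_rows(
  increments=[
    {"travel": [-0.4,0,-0.2],"rot": [0,0,0],"jaw": 1},
    {"travel": [-1.1,0,-0.31],"rot": [0,0,0],"jaw": 1},
    {"travel": [-1.8,0,-0.4],"rot": [0,0,0],"jaw": 1},
    {"travel": [-2.5,0,-0.48],"rot": [0,0,0],"jaw": 1},
    {"travel": [-3.2,0,-0.56],"rot": [0,0,0],"jaw": 1},
  ],
)

```text
clock: 2.43
eef_pos: [568.4, 77.7, 1.8]
tool_rot: [3.14, -0.124, 1.573]
force: [0.1, 7.9, -1.2]
width: 53.8
```

```bash
python3 - <<'E'
from h import *
d=cam("wrist");save(d,"wrist4.png");s=ctrl.read_state();print(s["clock"],s["eef_pos"],s["tool_rot"],s["force"],s["width"])
E
```

```text
2.4833 [568.33942792  75.47260579   1.66746358] [ 3.1408823  -0.12249033  1.57104845] [-0.87076744  7.31897367 -1.41668447] 53.89307839888695
```

View pics/wrist4.png

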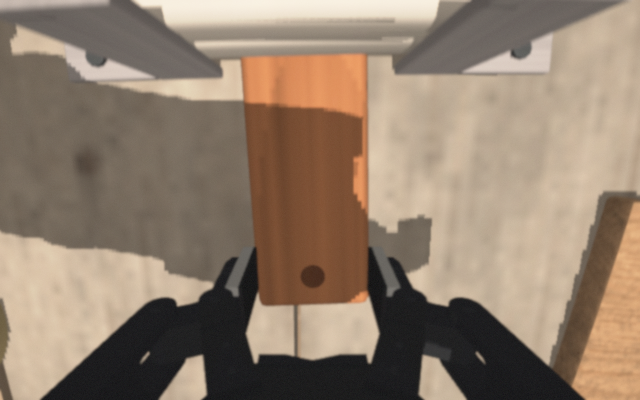

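send_rows(
  increments=[
    {"travel": [-0.7,0,-0.08],"rot": [0,0,0],"jaw": 1},
    {"travel": [-1.4,0,-0.17],"rot": [0,0,0],"jaw": 1},
    {"travel": [-2.1,0,-0.25],"rot": [0,0,0],"jaw": 1},
    {"travel": [-2.8,0,-0.34],"rot": [0,0,0],"jaw": 1},
    {"travel": [-3.5,0,-0.42],"rot": [0,0,0],"jaw": 1},
  ],
)

```text
clock: 2.9
eef_pos: [568.2, 43.9, 1.8]
tool_rot: [3.141, -0.125, 1.574]
force: [-1.0, 10.8, -1.4]
width: 54.2
```

send_rows(
  increments=[
    {"travel": [-0.7,0,-0.08],"rot": [0,0,0],"jaw": 1},
    {"travel": [-1.4,0,-0.17],"rot": [0,0,0],"jaw": 1},
    {"travel": [-2.1,0,-0.25],"rot": [0,0,0],"jaw": 1},
    {"travel": [-2.8,0,-0.34],"rot": [0,0,0],"jaw": 1},
    {"travel": [-3.5,0,-0.42],"rot": [0,0,0],"jaw": 1},
  ],
)

```text
clock: 3.32
eef_pos: [568.1, 12.6, 1.9]
tool_rot: [3.142, -0.13, 1.576]
force: [0.1, 19.7, -2.3]
width: 54.0
```

send_rows(
  increments=[
    {"travel": [-0.7,0,-0.08],"rot": [0,0,0],"jaw": 1},
    {"travel": [-1.4,0,-0.17],"rot": [0,0,0],"jaw": 1},
    {"travel": [-2.1,0,-0.25],"rot": [0,0,0],"jaw": 1},
    {"travel": [-2.8,0,-0.34],"rot": [0,0,0],"jaw": 1},
    {"travel": [-3.5,0,-0.42],"rot": [0,0,0],"jaw": 1},
  ],
)

```text
clock: 3.73
eef_pos: [568.5, -30.3, 1.6]
tool_rot: [3.141, -0.121, 1.572]
force: [-0.1, 6.3, 1.3]
width: 54.0
```

send_rows(
  increments=[
    {"travel": [-0.7,0,-0.08],"rot": [0,0,0],"jaw": 1},
    {"travel": [-1.4,0,-0.17],"rot": [0,0,0],"jaw": 1},
    {"travel": [-2.1,0,-0.25],"rot": [0,0,0],"jaw": 1},
    {"travel": [-2.8,0,-0.34],"rot": [0,0,0],"jaw": 1},
    {"travel": [-3.5,0,-0.42],"rot": [0,0,0],"jaw": 1},
  ],
)

```text
clock: 4.15
eef_pos: [568.8, -66.8, 1.6]
tool_rot: [3.14, -0.121, 1.57]
force: [0.4, 6.2, 6.0]
width: 54.1
```

```bash
python3 - <<'E'
from h import *
d=cam("wrist");save(d,"wrist5.png");pickle.dump(d,open("wrist5.pkl","wb"));s=ctrl.read_state();print(s["clock"],s["eef_pos"],s["tool_rot"],s["force"],s["width"])
d=cam("side");cv2.imwrite("pics/side5.png",cv2.resize(d["color"][120:340,270:450,::-1],None,fx=2.7,fy=2.7,interpolation=cv2.INTER_CUBIC))
E
```

```text
4.2 [568.85516132 -68.75829071   1.5696923 ] [ 3.1398239  -0.11936428  1.56851481] [-0.10761089  3.71543794  6.16695017] 53.927812179573536
```

View pics/wrist5.png

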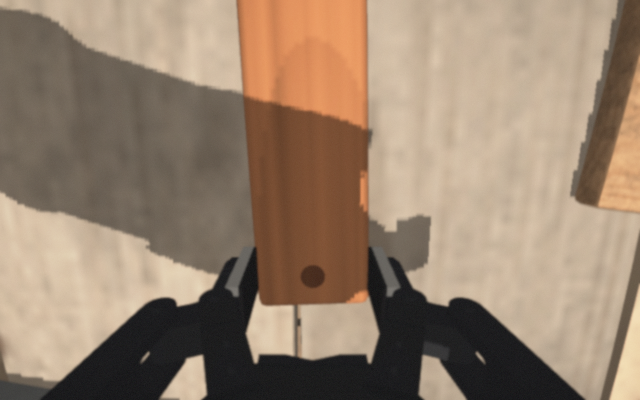

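View pics/side5.png

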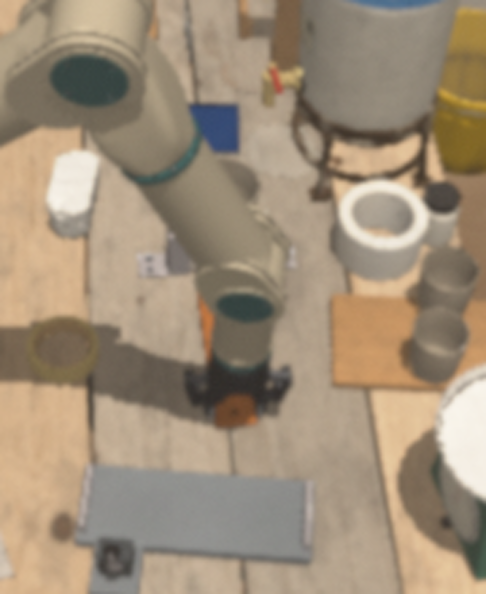

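```bash
python3 - <<'E'
from h import *
np.set_printoptions(precision=1,suppress=True)
w=load("wrist5.pkl")
print(atz(w,[(260,303),(367,300),(238,5),(367,5)],12))
E
```

```text
[[543.3 -85.   12. ]
 [596.6 -83.4  12. ]
 [538.5  50.4  12. ]
 [592.2  50.3  12. ]]
```

send_rows(
  increments=[
    {"travel": [0,0,0],"rot": [0,0,0],"jaw": 0},
    {"travel": [0,0,0],"rot": [0,0,0],"jaw": -1},
    {"travel": [0,0,0],"rot": [0,0,0],"jaw": -1},
    {"travel": [0,0,-1],"rot": [0,0,0],"jaw": -1},
    {"travel": [0,0,-4],"rot": [0,0,0],"jaw": -1},
  ],
)

```text
clock: 4.67
eef_pos: [564.8, -71.3, 37.8]
tool_rot: [-3.134, -0.121, 1.57]
force: [-0.5, 0.2, -0.1]
width: 85.1
```

send_rows(
  increments=[
    {"travel": [2,0,-2.5],"rot": [0,-0.04,-0.01],"jaw": -1},
    {"travel": [5.5,-0.1,-2.8],"rot": [0,-0.08,-0.02],"jaw": -1},
    {"travel": [9,-0.2,-2.8],"rot": [0,-0.12,-0.034],"jaw": -1},
    {"travel": [10.4,-0.2,-2.8],"rot": [0,-0.12,-0.034],"jaw": -1},
    {"travel": [10.4,-0.2,-2.8],"rot": [0,-0.12,-0.034],"jaw": -1},
  ],
)

```text
clock: 5.08
eef_pos: [566.4, 35.9, 82.1]
tool_rot: [3.137, -0.003, 1.615]
force: [-0.5, 0.8, 0.9]
width: 85.5
```

```bash
python3 - <<'E'
from h import *
d=cam("wrist");save(d,"wrist6.png");pickle.dump(d,open("wrist6.pkl","wb"));s=ctrl.read_state();print(s["clock"],s["eef_pos"],s["tool_rot"],s["force"],s["width"])
E
```

```text
5.1333 [566.2271107   31.81834126  81.65186407] [ 3.13828435e+00 -7.25869673e-04  1.61055990e+00] [ 0.27127862 -0.14043069  0.56390934] 85.27588198995814
```

View pics/wrist6.png

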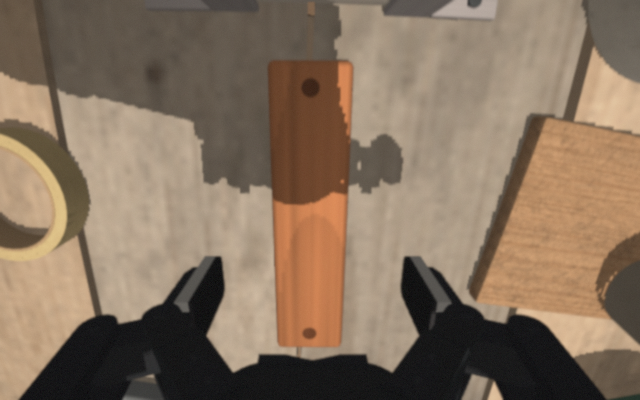

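```bash
python3 - <<'E'
from h import *
np.set_printoptions(precision=1,suppress=True)
w=load("wrist6.pkl")
p=atz(w,[(268,62),(352,62),(342,345),(277,345)],12);print(p,p.mean(0),p[0]-p[3],p[1]-p[2])
E
```

```text
[[534.6 136.6  12. ]
 [587.9 138.9  12. ]
 [598.2 -85.   12. ]
 [542.3 -87.4  12. ]] [565.8  25.8  12. ] [ -7.6 223.9   0. ] [-10.3 224.   -0. ]
```

send_rows(
  increments=[
    {"travel": [-0.2,0,3.5],"rot": [0,0,0],"jaw": -1},
    {"travel": [-0.2,0,6.5],"rot": [0,0,0],"jaw": -1},
    {"travel": [-0.2,0,7.7],"rot": [0,0,0],"jaw": -1},
    {"travel": [-0.2,0,7.7],"rot": [0,0,0],"jaw": 0},
    {"travel": [-0.2,0,7.7],"rot": [0,0,0],"jaw": 1},
  ],
)

```text
clock: 5.55
eef_pos: [566.0, 25.0, 3.6]
tool_rot: [3.141, 0.001, 1.603]
force: [-0.4, 0.1, 0.1]
width: 64.1
```

send_rows(
  increments=[
    {"travel": [0,0,0],"rot": [0,0,0],"jaw": 1},
    {"travel": [0,0,0],"rot": [0,0,0],"jaw": 1},
    {"travel": [0,0,0],"rot": [0,0,0],"jaw": 1},
    {"travel": [0,0,0],"rot": [0,0,0],"jaw": 1},
    {"travel": [0,0,0],"rot": [0,0,0],"jaw": 1},
  ],
)

```text
clock: 5.97
eef_pos: [567.4, 26.0, 5.3]
tool_rot: [3.137, 0.001, 1.604]
force: [-1.2, -1.7, 7.1]
width: 52.9
```

send_rows(
  increments=[
    {"travel": [0,0,-1],"rot": [0,0,0],"jaw": 1},
    {"travel": [0,0,-3],"rot": [0,0,0],"jaw": 1},
    {"travel": [0,0,-5.5],"rot": [0,0,0],"jaw": 1},
    {"travel": [0,0,-8],"rot": [0,0,0],"jaw": 1},
    {"travel": [0,0,-8],"rot": [0,0,0],"jaw": 1},
  ],
)

```text
clock: 6.38
eef_pos: [569.4, 27.1, 88.7]
tool_rot: [3.131, -0.001, 1.605]
force: [0.0, 0.6, -2.1]
width: 53.3
```

```bash
python3 - <<'E'
from h import *
d=cam("wrist");save(d,"wrist7.png");pickle.dump(d,open("wrist7.pkl","wb"));s=ctrl.read_state();print(s["clock"],s["eef_pos"],s["tool_rot"],s["force"],s["width"],s["qpos"])
d=cam("side");save(d,"side7.png");pickle.dump(d,open("side7.pkl","wb"))
d=cam("scene");save(d,"scene7.png");pickle.dump(d,open("scene7.pkl","wb"))
E
```

```text
6.4333 [568.33751923  27.03426124  86.81149392] [ 3.13325512e+00 -6.05852943e-04  1.60494899e+00] [-0.32223165  0.33021993 -1.97122157] 52.85965739771812 [-0.10088181  0.70762161  0.00633538  1.87731223 -0.00807055  0.5483241
 -0.05506468]
```

View pics/wrist7.png

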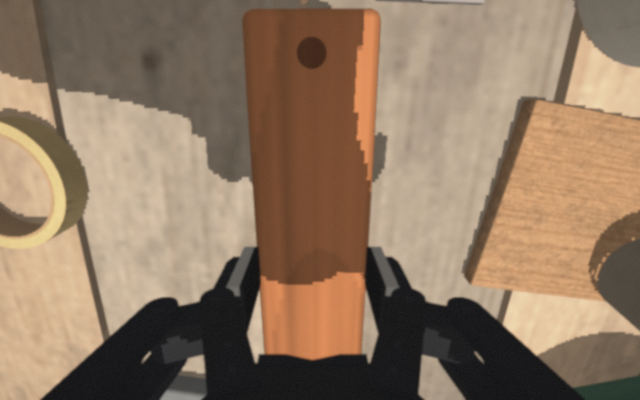

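View pics/scene7.png

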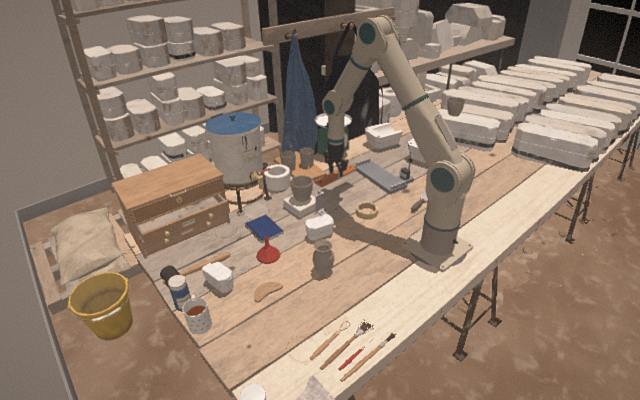

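send_rows(
  increments=[
    {"travel": [-3,-0.8,-2],"rot": [0,0,-0.11],"jaw": 1},
    {"travel": [-6.8,-1.8,-2],"rot": [0,0,-0.23],"jaw": 1},
    {"travel": [-10.8,-2.9,-2],"rot": [0,0,-0.35],"jaw": 1},
    {"travel": [-14.8,-4,-2],"rot": [0,0,-0.47],"jaw": 1},
    {"travel": [-18.8,-5,-2],"rot": [0,0,-0.59],"jaw": 1},
  ],
)

```text
clock: 6.95
eef_pos: [520.6, -164.2, 102.4]
tool_rot: [-3.142, -0.001, 2.202]
force: [1.5, -0.5, -2.0]
width: 53.2
```

send_rows(
  increments=[
    {"travel": [0,0,0],"rot": [0,0,-0.11],"jaw": 1},
    {"travel": [0,0,0],"rot": [0,0,-0.23],"jaw": 1},
    {"travel": [0,0,0],"rot": [0,0,-0.35],"jaw": 1},
    {"travel": [0,0,0],"rot": [0,0,-0.47],"jaw": 1},
    {"travel": [0,0,0],"rot": [0,0,-0.59],"jaw": 1},
  ],
)

```text
clock: 7.37
eef_pos: [521.3, -162.8, 102.3]
tool_rot: [3.141, -0.001, 2.79]
force: [0.0, 0.6, -1.8]
width: 52.8
```

send_rows(
  increments=[
    {"travel": [0,0,0],"rot": [0,0,-0.11],"jaw": 1},
    {"travel": [0,0,0],"rot": [0,0,-0.23],"jaw": 1},
    {"travel": [0,0,0],"rot": [0,0,-0.23],"jaw": 1},
    {"travel": [0,0,0],"rot": [0,0,-0.23],"jaw": 1},
  ],
)

```text
clock: 7.7
eef_pos: [521.6, -162.8, 102.5]
tool_rot: [3.14, -0.0, 3.011]
force: [0.3, -0.1, -2.1]
width: 53.1
```

```bash
python3 - <<'E'
from h import *
d=cam("wrist");save(d,"wrist8.png");pickle.dump(d,open("wrist8.pkl","wb"));s=ctrl.read_state();print(s["clock"],s["eef_pos"],s["tool_rot"],s["force"],s["width"],s["qpos"])
d=cam("side");save(d,"side8.png");pickle.dump(d,open("side8.pkl","wb"))
E
```

```text
7.75 [ 521.74185372 -162.86286602  102.72635901] [3.14060244e+00 2.39728538e-04 3.01135315e+00] [-0.17190899 -0.79226928 -0.97020083] 52.81685199242477 [ 0.5281748   0.69499785 -0.42521091  1.9141598   0.46332131  0.62971516
  1.25031245]
```

View pics/wrist8.png

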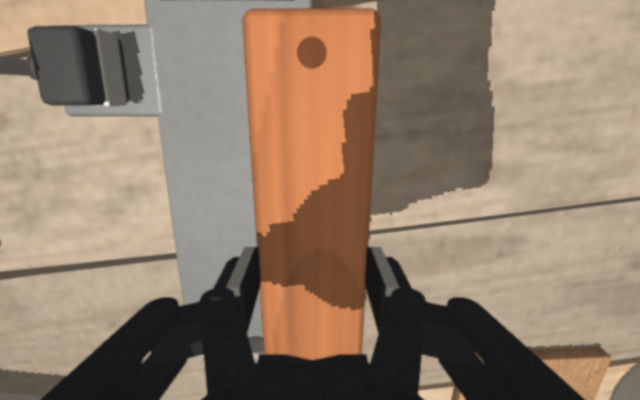

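View pics/side8.png

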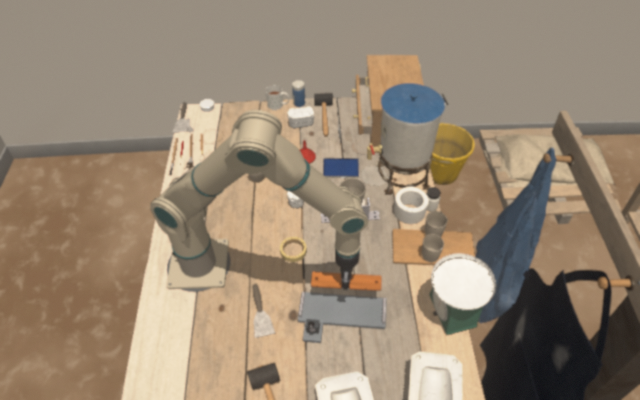

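```bash
python3 - <<'E'
from h import *
np.set_printoptions(precision=1,suppress=True)
w=load("wrist8.pkl")
print(atz(w,[(161,112),(185,300)],20))
p=atz(w,[(246,15),(378,15),(364,340),(262,345)],112-5);print("slat",p,p.mean(0))
E
```

```text
[[ 438.8 -258.8   20. ]
 [ 593.8 -282.2   20. ]]
slat [[ 408.5 -173.6  107. ]
 [ 415.3 -121.7  107. ]
 [ 573.7 -139.7  107. ]
 [ 569.8 -196.6  107. ]] [ 491.8 -157.9  107. ]
```

send_rows(
  increments=[
    {"travel": [0,1.5,-1.5],"rot": [0,0,0],"jaw": 1},
    {"travel": [0,3.5,-3.5],"rot": [0,0,0],"jaw": 1},
    {"travel": [0,4.7,-6],"rot": [0,0,0],"jaw": 1},
    {"travel": [0,4.7,-6],"rot": [0,0,0],"jaw": 1},
    {"travel": [0,4.7,-6],"rot": [0,0,0],"jaw": 1},
  ],
)

```text
clock: 8.22
eef_pos: [529.3, -115.6, 164.7]
tool_rot: [3.142, 0.005, 3.015]
force: [-0.1, 0.1, -3.0]
width: 53.2
```

```bash
python3 - <<'E'
from h import *
d=cam("wrist");save(d,"wrist9.png");pickle.dump(d,open("wrist9.pkl","wb"));s=ctrl.read_state();print(s["clock"],s["eef_pos"],s["tool_rot"],s["force"],s["width"])
E
```

```text
8.2667 [ 528.01027239 -116.74886895  163.51488939] [-3.14091234e+00  1.96970250e-03  3.01381181e+00] [ 0.27361685 -0.39191914 -1.86745999] 52.724901884513976
```

View pics/wrist9.png

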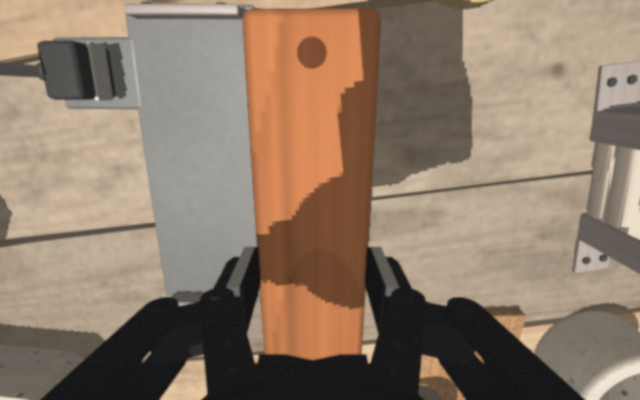

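```bash
python3 - <<'E'
from h import *
d=load("wrist9.pkl");c=d["color"][:,:,::-1]
cv2.imwrite("pics/w9a.png",cv2.resize(c[0:150,20:270],None,fx=3.2,fy=3.2,interpolation=cv2.INTER_CUBIC))
cv2.imwrite("pics/w9b.png",cv2.resize(c[200:350,100:300],None,fx=4,fy=4,interpolation=cv2.INTER_CUBIC))
E
```

```text
(no output)
```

View pics/w9a.png

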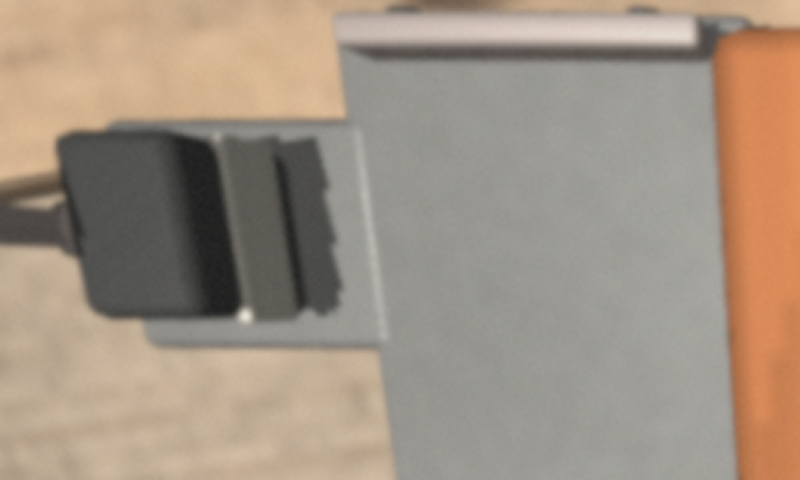

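View pics/w9b.png

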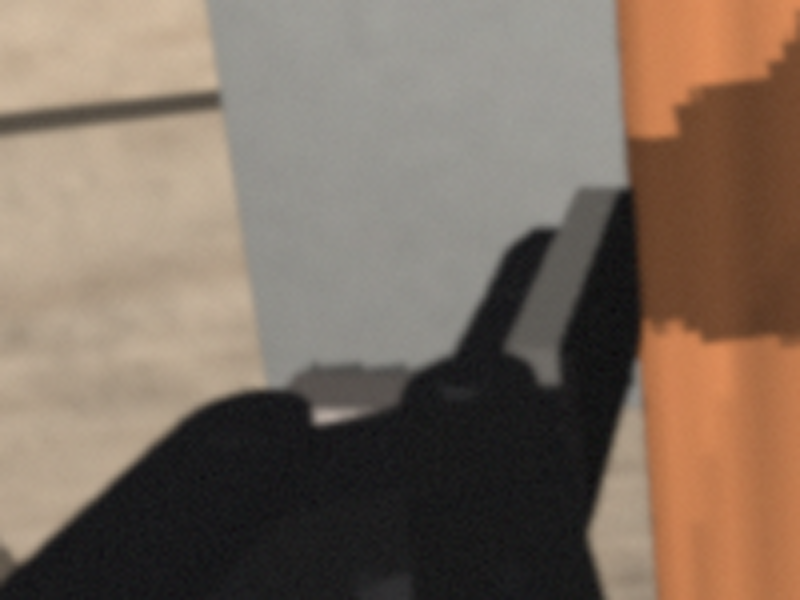

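```bash
python3 - <<'E'
from h import *
np.set_printoptions(precision=2,suppress=True)
w=load("wrist9.pkl")
L=atz(w,[(137.2,17.8),(243.4,18.8)],20); E=atz(w,[(130,31),(140.3,106),(144.4,150),(152.5,200),(167,296)],20); P=atz(w,[(187.5,291.5)],20)
print(L,E,P)
v=E[-1]-E[0];v/=np.linalg.norm(v);yaw=np.arctan2(v[1],v[0]);print("yaw",yaw,np.arctan2(*(L[1]-L[0])[[1,0]])-np.pi/2)
u=np.array([np.cos(yaw),np.sin(yaw),0]);n=np.array([-u[1],u[0],0])
print("lip sep",(P[0]-L.mean(0))@u)
mid=(P[0]@u+L.mean(0)@u)/2; yc=(E@n).mean()+55
C=u*mid+n*yc;print("station centre",C)
# tcp of same time
print("lips wrt u", L@u-mid,P@u-mid)
E
```

```text
[[ 369.45 -241.52   20.  ]
 [ 382.75 -153.58   20.  ]] [[ 378.28 -250.46   20.  ]
 [ 438.92 -259.06   20.  ]
 [ 477.99 -266.81   20.  ]
 [ 527.06 -273.31   20.  ]
 [ 637.75 -290.16   20.  ]] [[ 634.66 -265.82   20.  ]]
yaw -0.15179492348146845 -0.15016796444313973
lip sep 265.9058743907774
station centre [ 507.97 -214.76    0.  ]
lips wrt u [-132.88 -133.03] [132.95]
```

send_rows(
  increments=[
    {"travel": [0.2,-3,1],"rot": [0,0,0.01],"jaw": 1},
    {"travel": [0.4,-6.5,3],"rot": [0,0,0.02],"jaw": 1},
    {"travel": [0.7,-10.1,5],"rot": [0,0,0.022],"jaw": 1},
    {"travel": [0.7,-10.1,8.5],"rot": [0,0,0.022],"jaw": 1},
    {"travel": [0.7,-10.1,10.5],"rot": [0,0,0.022],"jaw": 1},
  ],
)

```text
clock: 8.68
eef_pos: [504.5, -220.4, 54.5]
tool_rot: [-3.14, -0.004, 2.984]
force: [-0.5, 0.4, -1.5]
width: 52.8
```

```bash
python3 - <<'E'
from h import *
d=cam("wrist");save(d,"wrist10.png");pickle.dump(d,open("wrist10.pkl","wb"));s=ctrl.read_state();print(s["clock"],s["eef_pos"],s["tool_rot"],s["force"],s["width"])
E
```

```text
8.7333 [ 503.14361753 -217.52967027   51.77044092] [ 3.14060523 -0.00882665  2.98716882] [-0.51230474  0.95073506 -4.24252597] 53.090881970990566
```

View pics/wrist10.png

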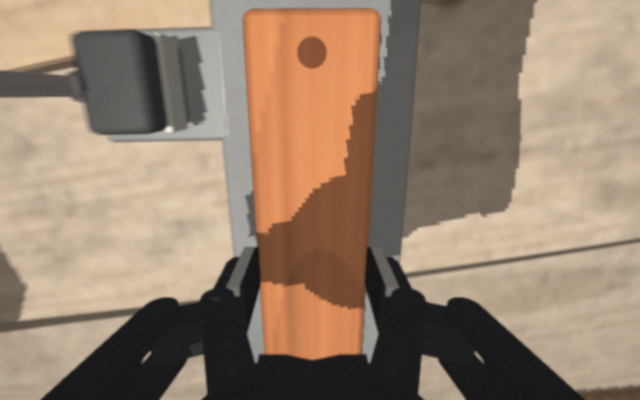

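send_rows(
  increments=[
    {"travel": [0,0,0],"rot": [0,0,0],"jaw": 1},
    {"travel": [0,0,0],"rot": [0,0,0],"jaw": 1},
    {"travel": [0,0,0],"rot": [0,0,0],"jaw": 1},
  ],
)

```text
clock: 8.98
eef_pos: [509.7, -215.6, 59.6]
tool_rot: [3.141, 0.004, 2.993]
force: [-0.1, 0.5, -0.7]
width: 53.3
```

```bash
python3 - <<'E'
from h import *
d=cam("wrist");save(d,"wrist11.png");pickle.dump(d,open("wrist11.pkl","wb"));s=ctrl.read_state();print(s["clock"],s["eef_pos"],s["tool_rot"],s["force"],s["width"])
np.set_printoptions(precision=1,suppress=True)
C=np.array([508,-214.8,0]);a=-.151;u=np.array([np.cos(a),np.sin(a),0]);n=np.array([-u[1],u[0],0])
print(proj(d,[C+u*x+n*y+[0,0,20] for x in(-133,0) for y in(-55,55)]))
print(proj(d,[C+u*x+n*y+[0,0,s["eef_pos"][2]+6.7] for x in(-115,0) for y in(-28,28)]))
E
```

```text
9.0333 [ 509.90046117 -215.62556173   59.83950965] [-3.1415789   0.00440433  2.99315101] [ 0.17670901 -0.2838785  -1.17246526] 53.062795760293
[[204.5 -16. ]
 [419.9 -15.5]
 [225.3 224.5]
 [398.  225. ]]
[[238.7  -4.5]
 [385.2  -4.1]
 [254.7 262.1]
 [368.1 262.4]]
```

View pics/wrist11.png

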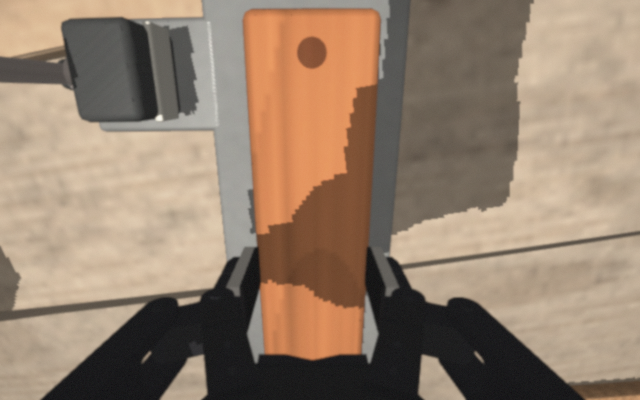

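send_rows(
  increments=[
    {"travel": [0.3,-0.1,0.8],"rot": [0,0,0],"jaw": 1},
    {"travel": [0.5,-0.15,1.6],"rot": [0,0,0],"jaw": 1},
    {"travel": [0.5,-0.15,2.3],"rot": [0,0,0],"jaw": 1},
    {"travel": [0.5,-0.15,2.7],"rot": [0,0,0],"jaw": 1},
    {"travel": [0.5,-0.15,3],"rot": [0,0,0],"jaw": 1},
  ],
)

```text
clock: 9.45
eef_pos: [503.3, -216.3, 27.7]
tool_rot: [3.141, 0.001, 2.993]
force: [0.5, 0.7, -2.0]
width: 52.6
```

send_rows(
  increments=[
    {"travel": [0,0,0],"rot": [0,0,0],"jaw": 1},
    {"travel": [0,0,0],"rot": [0,0,0],"jaw": 1},
  ],
)

```text
clock: 9.62
eef_pos: [503.7, -216.3, 28.3]
tool_rot: [3.141, 0.002, 2.993]
force: [0.5, 0.1, -0.9]
width: 52.7
```

```bash
python3 - <<'E'
from h import *
s=ctrl.read_state();print(s["clock"],s["eef_pos"],s["tool_rot"],s["force"],s["width"])
E
```

```text
9.6167 [ 503.7362478  -216.29629882   28.32820089] [3.14108367e+00 1.85259990e-03 2.99290539e+00] [ 0.46541343  0.13684351 -0.93643154] 52.68988322088684
```

Lower ~2.5 mm, open, rise.

send_rows(
  increments=[
    {"travel": [0,0,0.15],"rot": [0,0,0],"jaw": 1},
    {"travel": [0,0,0.27],"rot": [0,0,0],"jaw": 1},
    {"travel": [0,0,0.27],"rot": [0,0,0],"jaw": 1},
  ],
)

```text
clock: 9.87
eef_pos: [503.7, -216.5, 25.8]
tool_rot: [3.141, 0.002, 2.993]
force: [-0.0, -0.4, -2.3]
width: 53.0
```

send_rows(
  increments=[
    {"travel": [0,0,0],"rot": [0,0,0],"jaw": 0.2},
    {"travel": [0,0,0],"rot": [0,0,0],"jaw": -0.4},
    {"travel": [0,0,0],"rot": [0,0,0],"jaw": -1},
    {"travel": [0,0,0],"rot": [0,0,0],"jaw": -1},
    {"travel": [0,0,-0.5],"rot": [0,0,0],"jaw": -1},
  ],
)

```text
clock: 10.28
eef_pos: [503.2, -216.3, 30.5]
tool_rot: [3.141, 0.001, 2.993]
force: [-1.8, -0.1, -1.3]
width: 85.4
```

send_rows(
  increments=[
    {"travel": [0,0,-2],"rot": [0,0,0],"jaw": -1},
    {"travel": [0,0,-5],"rot": [0,0,0],"jaw": -1},
    {"travel": [0,0,-8],"rot": [0,0,0],"jaw": -1},
    {"travel": [0,0,-12],"rot": [0,0,0],"jaw": -1},
    {"travel": [0,0,-14],"rot": [0,0,0],"jaw": -1},
  ],
)

```text
clock: 10.7
eef_pos: [505.0, -216.6, 175.1]
tool_rot: [-3.141, 0.007, 2.993]
force: [1.5, -0.3, -0.4]
width: 85.5
```

```bash
python3 - <<'E'
from h import *
d=cam("wrist");save(d,"wrist12.png");pickle.dump(d,open("wrist12.pkl","wb"));s=ctrl.read_state();print(s["clock"],s["eef_pos"],s["tool_rot"],s["force"],s["width"])
E
```

```text
10.75 [ 506.79600431 -217.18372421  177.63199655] [-3.1396904   0.01193702  2.99276254] [ 0.78800483 -0.63475319  2.52390826] 85.66864812978365
```

View pics/wrist12.png

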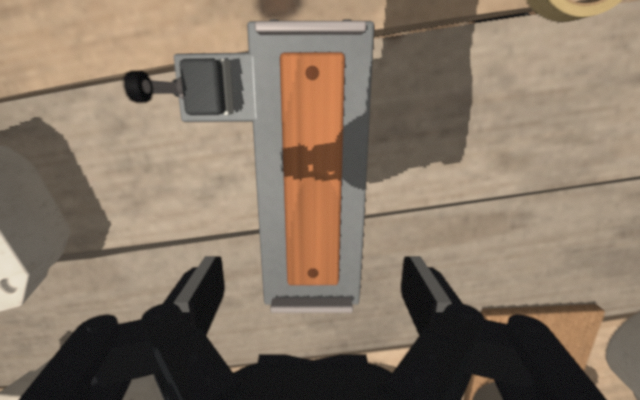

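```bash
python3 - <<'E'
from h import *
np.set_printoptions(precision=1,suppress=True)
w=load("wrist12.pkl")
p=atz(w,[(281,54),(344,54),(339,285),(288,285)],32);print("slat",p,p.mean(0))
q=atz(w,[(250,33),(372,33)],20);r=atz(w,[(272,297),(352,297)],20);print(q,r)
C=np.array([508,-214.8,0]);a=-.151;u=np.array([np.cos(a),np.sin(a),0]);n=np.array([-u[1],u[0],0])
for P in (p,p.mean(0)[None],q,r): print(np.c_[(P-C)@u,(P-C)@n])
R=atz(w,[(140,86)],107)[0];print("roller",R,(R-C)@u,(R-C)@n)
s=load("side0.pkl");c=load("scene0.pkl")
print(proj(s,R),proj(c,R))
print("mould",)
E
```

```text
slat [[ 389.5 -225.2   32. ]
 [ 397.4 -172.7   32. ]
 [ 621.9 -204.3   32. ]
 [ 613.9 -258.4   32. ]] [ 505.7 -215.2   32. ]
[[ 367.3 -249.7   20. ]
 [ 383.  -145.4   20. ]] [[ 634.9 -281.5   20. ]
 [ 648.3 -191.6   20. ]]
[[-115.5  -28.2]
 [-115.7   25. ]
 [ 111.    27.5]
 [ 111.2  -27.2]]
[[-2.2 -0.7]]
[[-133.8  -55.7]
 [-134.    49.8]]
[[135.5 -46.9]
 [135.2  44. ]]
roller [ 403.3 -313.   107. ] -88.68487118868018 -112.85862742488534
[[310.5 323.6]] [[409.4 160.3]]
mould
```

send_rows(
  increments=[
    {"travel": [1.2,2.6,-0.5],"rot": [0,0,0.12],"jaw": -1},
    {"travel": [2.9,6.2,-1],"rot": [0,0,0.24],"jaw": -1},
    {"travel": [4.6,9.8,-2],"rot": [0,0,0.36],"jaw": -1},
    {"travel": [6.4,13.5,-2],"rot": [0,0,0.48],"jaw": -1},
    {"travel": [8.2,17.2,-2],"rot": [0,0,0.6],"jaw": -1},
  ],
)

```text
clock: 11.17
eef_pos: [447.3, -32.8, 191.5]
tool_rot: [3.139, 0.003, 2.386]
force: [0.6, 0.7, -0.7]
width: 85.4
```

send_rows(
  increments=[
    {"travel": [3.3,1.9,0],"rot": [0,0,0.12],"jaw": -1},
    {"travel": [6.6,3.8,0],"rot": [0,0,0.24],"jaw": -1},
    {"travel": [9.8,5.6,0],"rot": [0,0,0.36],"jaw": -1},
    {"travel": [13,7.5,0],"rot": [0,0,0.48],"jaw": -1},
    {"travel": [16.3,9.4,0],"rot": [0,0,0.6],"jaw": -1},
  ],
)

```text
clock: 11.58
eef_pos: [392.1, 145.6, 191.0]
tool_rot: [3.139, 0.0, 1.792]
force: [0.8, -0.3, -0.1]
width: 85.2
```

send_rows(
  increments=[
    {"travel": [3,-0.2,0],"rot": [0,0,0.12],"jaw": -1},
    {"travel": [6,-0.4,0],"rot": [0,0,0.24],"jaw": -1},
    {"travel": [8.7,-0.6,0],"rot": [0,0,0.367],"jaw": -1},
    {"travel": [8.7,-0.6,0],"rot": [0,0,0.367],"jaw": -1},
    {"travel": [8.7,-0.6,0],"rot": [0,0,0.367],"jaw": -1},
  ],
)

```text
clock: 12.0
eef_pos: [366.6, 229.2, 190.7]
tool_rot: [3.139, -0.001, 1.437]
force: [0.4, -1.3, -0.0]
width: 85.6
```

```bash
python3 - <<'E'
from h import *
d=cam("wrist");save(d,"wrist13.png");pickle.dump(d,open("wrist13.pkl","wb"));s=ctrl.read_state();print(s["clock"],s["eef_pos"],s["tool_rot"],s["force"],s["width"],s["qpos"])
d=cam("side");save(d,"side13.png");pickle.dump(d,open("side13.pkl","wb"))
d=cam("scene");save(d,"scene13.png");pickle.dump(d,open("scene13.pkl","wb"))
E
```

```text
12.05 [367.05689682 227.59070213 190.65202912] [3.13955452e+00 9.89947672e-05 1.43424414e+00] [ 0.46343835 -1.10610052 -0.09429136] 85.3621756692909 [-0.5553591   0.38870968 -0.08820244  2.14178985  0.06075406  0.61193548
 -0.82326624]
```

View pics/wrist13.png

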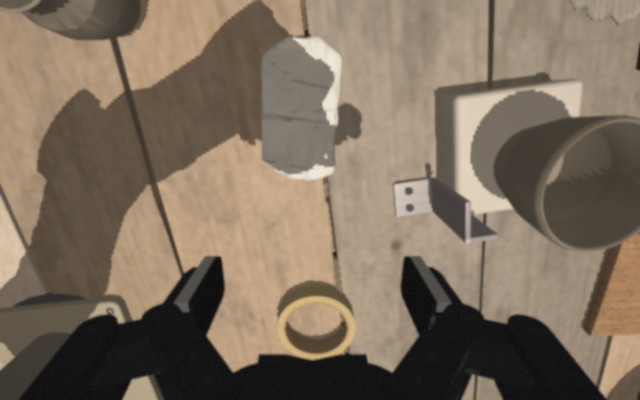

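View pics/side13.png

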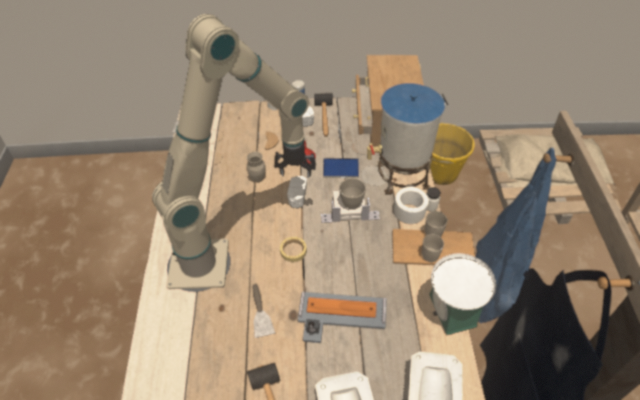

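```bash
python3 - <<'E'
from h import *
d=load("wrist13.pkl");c=d["color"][:,:,::-1]
cv2.imwrite("pics/w13a.png",cv2.resize(c[20:200,230:390],None,fx=3.3,fy=3.3,interpolation=cv2.INTER_CUBIC))
E
```

```text
(no output)
```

View pics/w13a.png

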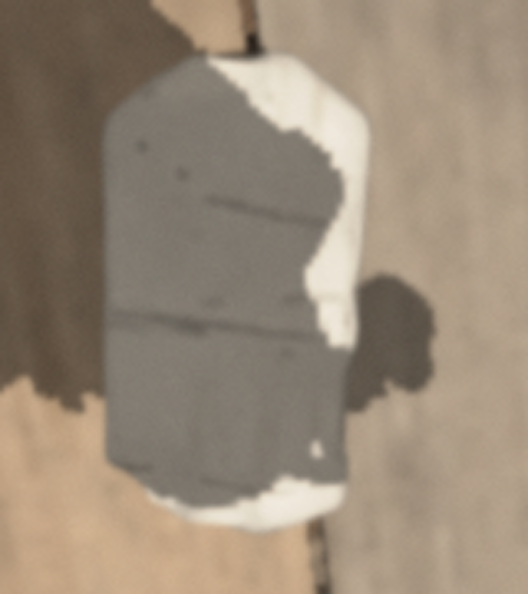

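```bash
python3 - <<'E'
from h import *
np.set_printoptions(precision=1,suppress=True)
w=load("wrist13.pkl");print(-w["R"].T@w["t"])
uv=[(262,60),(262,158),(341.3,60),(334.5,165),(306,37),(306,180)]
for z in (73,60,0): print(z,atz(w,uv,z))
s=load("side7.pkl");c=load("scene7.pkl")
for d,n,(x0,y0,x1,y1) in((s,"s",(270,160,330,220)),(c,"c",(295,200,345,250))):
    cv2.imwrite("pics/m_%s.png"%n,cv2.resize(d["color"][y0:y1,x0:x1,::-1],None,fx=8,fy=8,interpolation=cv2.INTER_CUBIC))
E
```

```text
[377.6 309.7 333.1]
73 [[342.9 341.3  73. ]
 [329.1 265.5  73. ]
 [403.8 333.   73. ]
 [389.3 251.3  73. ]
 [379.  352.8  73. ]
 [363.3 241.4  73. ]]
60 [[341.2 342.8  60. ]
 [326.6 263.3  60. ]
 [405.2 334.2  60. ]
 [389.9 248.3  60. ]
 [379.1 354.9  60. ]
 [362.6 238.   60. ]]
0 [[333.2 350.1   0. ]
 [315.4 253.1   0. ]
 [411.2 339.6   0. ]
 [392.6 234.9   0. ]
 [379.4 364.8   0. ]
 [359.3 222.2   0. ]]
```

View pics/m_s.png

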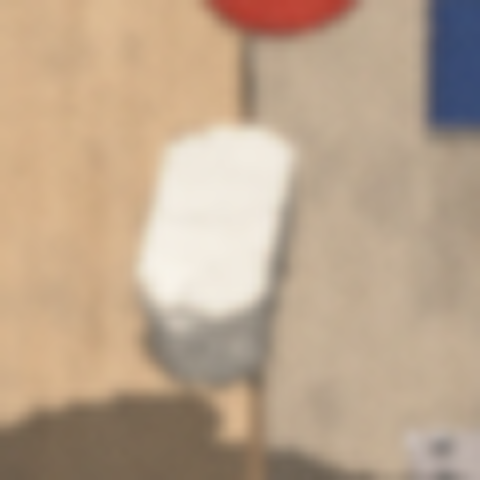

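View pics/m_c.png

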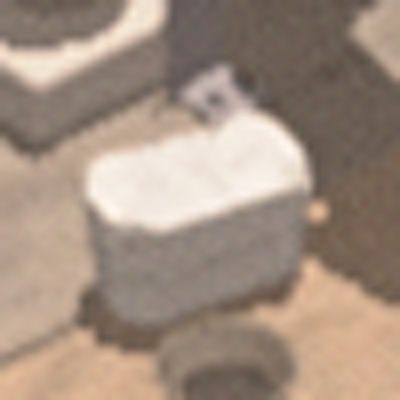

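```bash
python3 - <<'E'
from h import *
np.set_printoptions(precision=1,suppress=True)
w=load("wrist13.pkl");s=load("side7.pkl");c=load("scene7.pkl")
print(tri([w,s],[(308,37),(299.4,175.6)]),tri([w,s],[(303,178),(294.5,198.5)]))
u=np.array([.177,.984,0]);n=np.array([.984,-.177,0])
C=np.array([367,297,0])
def out(z):return [C+u*a+n*b+[0,0,z] for a,b in((60,15),(60,-15),(40,32),(40,-32),(-40,32),(-40,-32),(-60,15),(-60,-15))]
for d in (w,s,c): print(proj(d,out(73)).round(1).tolist())
E
```

```text
[379.9 353.   69.8] [359.3 240.7  61.9]
[[323.4, 33.5], [283.8, 31.7], [343.8, 62.9], [261.4, 59.0], [336.9, 163.9], [261.7, 160.6], [315.8, 185.6], [281.4, 184.1]]
[[302.7, 174.8], [295.2, 174.2], [306.1, 178.9], [290.1, 177.5], [303.0, 194.0], [286.5, 192.5], [297.7, 197.5], [290.0, 196.8]]
[[303.7, 222.7], [307.3, 226.7], [306.0, 218.9], [313.8, 227.3], [323.1, 212.8], [331.2, 220.9], [329.4, 213.4], [333.2, 217.2]]
```

send_rows(
  increments=[
    {"travel": [2,-0.3,1],"rot": [0,0,0.02],"jaw": -1},
    {"travel": [5,-0.8,3],"rot": [0,0,0.037],"jaw": -1},
    {"travel": [6.8,-1.1,6],"rot": [0,0,0.037],"jaw": -1},
    {"travel": [6.8,-1.1,9],"rot": [0,0,0.037],"jaw": -1},
    {"travel": [6.8,-1.1,9],"rot": [0,0,0.037],"jaw": -1},
  ],
)

```text
clock: 12.57
eef_pos: [364.3, 293.8, 96.5]
tool_rot: [-3.138, 0.006, 1.394]
force: [-0.8, -0.3, 0.7]
width: 85.3
```

```bash
python3 - <<'E'
from h import *
d=cam("wrist");save(d,"wrist14.png");pickle.dump(d,open("wrist14.pkl","wb"));s=ctrl.read_state();print(s["clock"],s["eef_pos"],s["tool_rot"],s["force"],s["width"],s["qpos"])
E
```

```text
12.6167 [365.04963806 293.45782508  98.57678163] [-3.13948094  0.00548979  1.39264405] [ 0.52298667 -0.05932893  0.52203311] 85.50279141237226 [-0.70106213  0.59861454 -0.05379276  2.12598121  0.07758947  0.42445609
 -0.99457733]
```

View pics/wrist14.png

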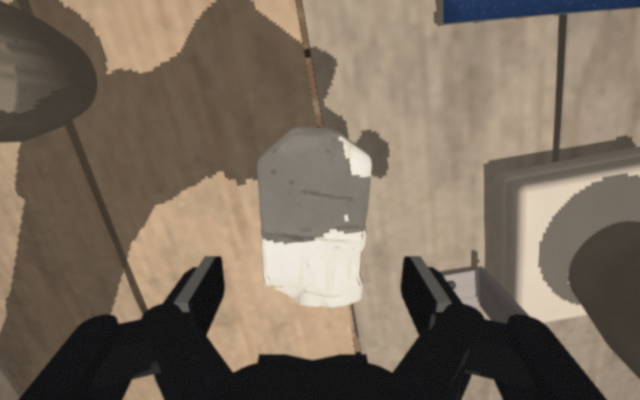

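```bash
python3 - <<'E'
from h import *
np.set_printoptions(precision=1,suppress=True)
w=load("wrist14.pkl");w3=load("wrist13.pkl")
uv=[(259,165),(264,285),(371,165),(362,290),(313,127),(313,304)]
p=atz(w,uv,71);print(p,(p[0]+p[1]+p[2]+p[3])/4,(p[4]+p[5])/2)
print(tri([w,w3],[(313,127),(306,37)]),tri([w,w3],[(303,304),(303,178)]))
E
```

```text
[[343.6 343.   71. ]
 [328.9 267.2  71. ]
 [404.2 332.2  71. ]
 [389.3 252.8  71. ]
 [376.4 358.   71. ]
 [356.8 247.7  71. ]] [366.5 298.8  71. ] [366.6 302.8  71. ]
[377.6 356.1  53.7] [354.9 242.5  64.2]
```

send_rows(
  increments=[
    {"travel": [0.5,0,2],"rot": [0,0,0],"jaw": -1},
    {"travel": [0.6,0,4.5],"rot": [0,0,0],"jaw": -1},
    {"travel": [0.6,0,7.2],"rot": [0,0,0],"jaw": -1},
    {"travel": [0.6,0,7.2],"rot": [0,0,0],"jaw": -1},
    {"travel": [0.6,0,7.2],"rot": [0,0,0],"jaw": 0},
  ],
)

```text
clock: 13.03
eef_pos: [368.0, 300.7, 29.4]
tool_rot: [3.14, 0.001, 1.392]
force: [0.3, -0.7, 0.3]
width: 75.4
```

send_rows(
  increments=[
    {"travel": [0,0,0],"rot": [0,0,0],"jaw": 1},
    {"travel": [0,0,0],"rot": [0,0,0],"jaw": 1},
    {"travel": [0,0,0],"rot": [0,0,0],"jaw": 1},
    {"travel": [0,0,0],"rot": [0,0,0],"jaw": 1},
    {"travel": [0,0,0],"rot": [0,0,0],"jaw": 1},
  ],
)

```text
clock: 13.45
eef_pos: [368.1, 301.9, 30.7]
tool_rot: [3.138, -0.001, 1.393]
force: [-0.4, -2.6, 10.5]
width: 63.4
```

```bash
python3 - <<'E'
from h import *
d=cam("wrist");save(d,"wrist15.png");pickle.dump(d,open("wrist15.pkl","wb"));s=ctrl.read_state();print(s["clock"],s["eef_pos"],s["tool_rot"],s["force"],s["width"])
E
```

```text
13.5 [368.13889787 301.93273218  30.7260454 ] [ 3.13797028e+00 -1.49320589e-03  1.39308004e+00] [-2.98202588 -2.45070511  9.42141806] 63.08601624640713
```

View pics/wrist15.png

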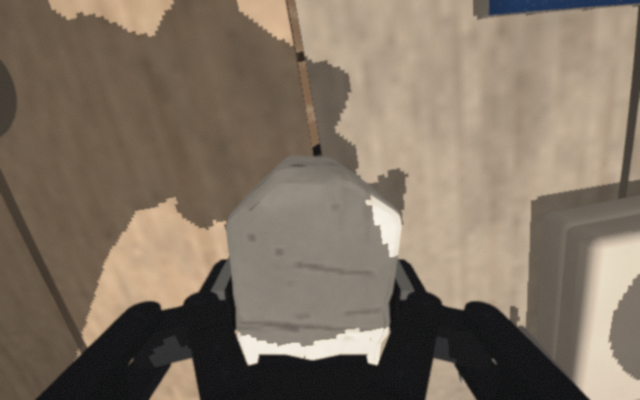

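send_rows(
  increments=[
    {"travel": [0,0,-2],"rot": [0,0,0],"jaw": 1},
    {"travel": [0,0,-5],"rot": [0,0,0],"jaw": 1},
    {"travel": [0,0,-8],"rot": [0,0,-0.1],"jaw": 1},
    {"travel": [0,0,-11],"rot": [0,0,-0.22],"jaw": 1},
    {"travel": [0,0,-12.5],"rot": [0,0,-0.34],"jaw": 1},
  ],
)

```text
clock: 13.92
eef_pos: [368.6, 303.0, 157.9]
tool_rot: [3.134, -0.002, 1.74]
force: [0.7, 0.8, -4.2]
width: 63.4
```

```bash
python3 - <<'E'
from h import *
d=cam("wrist");save(d,"wrist16.png");s=ctrl.read_state();print(s["clock"],s["eef_pos"],s["tool_rot"],s["force"],s["width"])
E
```

```text
13.9667 [369.56247184 303.85527732 159.28231066] [ 3.13090682 -0.00402598  1.74473427] [ 0.25716185 -0.1893149  -1.62596532] 63.51034484906688
```

View pics/wrist16.png

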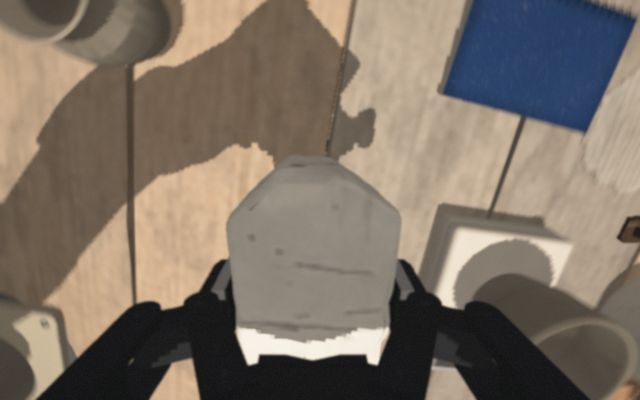

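send_rows(
  increments=[
    {"travel": [-3,0.3,0],"rot": [0,0,-0.12],"jaw": 1},
    {"travel": [-7,0.7,0],"rot": [0,0,-0.24],"jaw": 1},
    {"travel": [-11,1.1,0],"rot": [0,0,-0.36],"jaw": 1},
    {"travel": [-15,1.5,0],"rot": [0,0,-0.48],"jaw": 1},
    {"travel": [-19.1,1.9,0],"rot": [0,0,-0.6],"jaw": 1},
  ],
)

```text
clock: 14.38
eef_pos: [416.9, 115.0, 153.8]
tool_rot: [3.14, 0.002, 2.338]
force: [1.5, -1.6, -3.9]
width: 63.3
```

send_rows(
  increments=[
    {"travel": [-3.3,-1.8,0],"rot": [0,0,-0.12],"jaw": 1},
    {"travel": [-6.7,-3.6,0],"rot": [0,0,-0.24],"jaw": 1},
    {"travel": [-10,-5.4,0],"rot": [0,0,-0.36],"jaw": 1},
    {"travel": [-13.4,-7.2,0],"rot": [0,0,-0.48],"jaw": 1},
    {"travel": [-16.8,-9.1,0],"rot": [0,0,-0.6],"jaw": 1},
  ],
)

```text
clock: 14.8
eef_pos: [467.2, -69.6, 153.8]
tool_rot: [3.141, 0.002, 2.937]
force: [1.0, -0.0, -3.6]
width: 63.4
```

send_rows(
  increments=[
    {"travel": [-1.7,-3.4,0],"rot": [0,0,-0.03],"jaw": 1},
    {"travel": [-3.4,-6.8,0],"rot": [0,0,-0.057],"jaw": 1},
    {"travel": [-5.1,-10.2,0],"rot": [0,0,-0.057],"jaw": 1},
    {"travel": [-6.5,-12.6,0],"rot": [0,0,-0.057],"jaw": 1},
    {"travel": [-7,-13.6,0],"rot": [0,0,-0.057],"jaw": 1},
  ],
)

```text
clock: 15.22
eef_pos: [507.7, -221.3, 153.2]
tool_rot: [-3.139, 0.003, 2.981]
force: [-0.1, 0.0, -3.4]
width: 63.3
```

send_rows(
  increments=[
    {"travel": [0,0,0],"rot": [0,0,0],"jaw": 1},
    {"travel": [0,0,0],"rot": [0,0,0],"jaw": 1},
    {"travel": [0,0,0],"rot": [0,0,0],"jaw": 1},
  ],
)

```text
clock: 15.47
eef_pos: [507.2, -213.2, 153.7]
tool_rot: [3.14, 0.001, 2.992]
force: [0.6, 0.6, -3.0]
width: 63.5
```

```bash
python3 - <<'E'
from h import *
d=cam("wrist");save(d,"wrist17.png");pickle.dump(d,open("wrist17.pkl","wb"));s=ctrl.read_state();print(s["clock"],s["eef_pos"],s["tool_rot"],s["force"],s["width"])
E
```

```text
15.5167 [ 507.38084144 -212.950215    153.83188169] [3.14041039e+00 1.14315204e-03 2.99301225e+00] [-0.1193227   0.21136106 -2.679995  ] 63.01271188356093
```

View pics/wrist17.png

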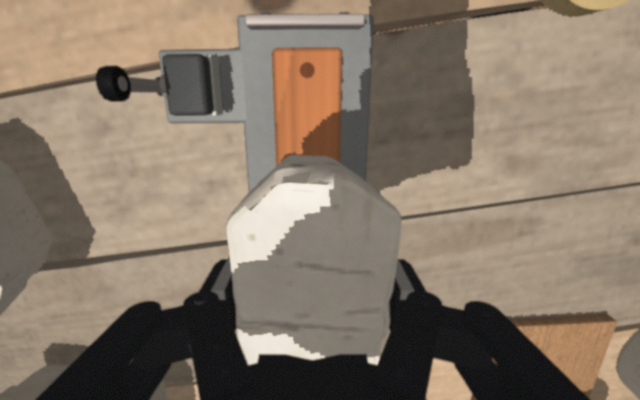

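```bash
python3 - <<'E'
from h import *
np.set_printoptions(precision=1,suppress=True)
w=load("wrist15.pkl");a=1.393;tx=np.array([np.cos(a),np.sin(a),0]);ty=np.array([np.sin(a),-np.cos(a),0]);T=np.array([368.1,301.9,0])
for z in(73,60,73):
  p=atz(w,[(313,157),(229,225),(400,215)],z);print(z,np.c_[(p-T)@tx,(p-T)@ty])
w2=load("wrist12.pkl");w7=load("wrist17.pkl")
R=tri([w2,w7],[(140,86),(113,83)]);print("roller",R)
C=np.array([508,-214.8,0]);a=-.151;u=np.array([np.cos(a),np.sin(a),0]);n=np.array([-u[1],u[0],0])
print((R-C)@u,(R-C)@n)
p=atz(w7,[(274,50),(341,50)],32);print("slat end",np.c_[(p-C)@u,(p-C)@n])
E
```

```text
73 [[ 62.2   0.5]
 [ 38.2 -28.9]
 [ 41.9  30.8]]
60 [[ 59.7   0.6]
 [ 32.6 -32.6]
 [ 36.8  34.8]]
73 [[ 62.2   0.5]
 [ 38.2 -28.9]
 [ 41.9  30.8]]
roller [ 404.3 -308.6  115.4]
-88.43982627546434 -108.37712415206491
slat end [[-115.2  -27.5]
 [-115.3   24.7]]
```

send_rows(
  increments=[
    {"travel": [0,-0.26,2],"rot": [0,0,0],"jaw": 1},
    {"travel": [0,-0.26,4.5],"rot": [0,0,0],"jaw": 1},
    {"travel": [0,-0.26,6.5],"rot": [0,0,0],"jaw": 1},
    {"travel": [0,-0.26,7.8],"rot": [0,0,0],"jaw": 1},
    {"travel": [0,-0.26,8.4],"rot": [0,0,0],"jaw": 1},
  ],
)

```text
clock: 15.93
eef_pos: [506.4, -215.5, 68.2]
tool_rot: [3.14, -0.001, 2.993]
force: [-0.1, -0.1, -3.5]
width: 63.4
```

send_rows(
  increments=[
    {"travel": [0,0,0],"rot": [0,0,0],"jaw": 1},
    {"travel": [0,0,0],"rot": [0,0,0],"jaw": 1},
    {"travel": [0,0,0],"rot": [0,0,0],"jaw": 1},
  ],
)

```text
clock: 16.18
eef_pos: [508.5, -217.1, 70.9]
tool_rot: [3.141, 0.004, 2.992]
force: [-0.9, -0.8, -3.5]
width: 63.5
```

```bash
python3 - <<'E'
from h import *
d=cam("wrist");save(d,"wrist18.png");pickle.dump(d,open("wrist18.pkl","wb"));s=ctrl.read_state();print(s["clock"],s["eef_pos"],s["tool_rot"],s["force"],s["width"])
E
```

```text
16.2333 [ 508.51723824 -217.41273866   70.96725421] [3.14153251 0.00406073 2.99141101] [-1.02971469  1.18719666 -4.27475839] 63.15983147178383
```

View pics/wrist18.png

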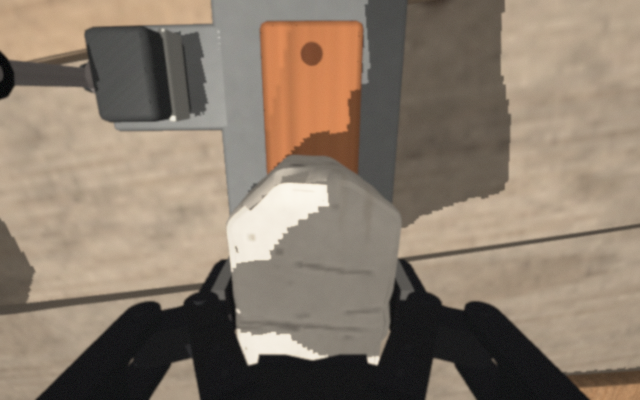

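send_rows(
  increments=[
    {"travel": [0,0,0.3],"rot": [0,0,0],"jaw": 1},
    {"travel": [0,0,0.6],"rot": [0,0,0],"jaw": 1},
    {"travel": [0,0,0.75],"rot": [0,0,0],"jaw": 1},
    {"travel": [0,0,0.75],"rot": [0,0,0],"jaw": 1},
  ],
)

```text
clock: 16.57
eef_pos: [508.6, -217.8, 63.0]
tool_rot: [-3.142, 0.004, 2.991]
force: [-1.3, 0.8, -1.4]
width: 63.1
```

```bash
python3 - <<'E'
from h import *
s=ctrl.read_state();print(s["clock"],s["eef_pos"],s["tool_rot"],s["force"],s["width"])
E
```

```text
16.5667 [ 508.55961733 -217.84623735   62.9545536 ] [-3.14154659  0.00404484  2.99099917] [-1.34509053  0.78749028 -1.4126899 ] 63.1068958530233
```

send_rows(
  increments=[
    {"travel": [0,0,0.08],"rot": [0,0,0],"jaw": 1},
    {"travel": [0,0,0.08],"rot": [0,0,0],"jaw": 0.2},
    {"travel": [0,0,0.08],"rot": [0,0,0],"jaw": -0.4},
    {"travel": [0,0,0.08],"rot": [0,0,0],"jaw": -1},
    {"travel": [0,0,0.08],"rot": [0,0,0],"jaw": -1},
  ],
)

```text
clock: 16.98
eef_pos: [508.2, -217.5, 61.7]
tool_rot: [3.141, 0.003, 2.991]
force: [0.5, 0.4, -0.3]
width: 84.3
```

send_rows(
  increments=[
    {"travel": [0,0,-1],"rot": [0,0,0],"jaw": -1},
    {"travel": [0,0,-3],"rot": [0,0,0],"jaw": -1},
    {"travel": [0,0,-6],"rot": [0,0,0],"jaw": -1},
    {"travel": [0,0,-10],"rot": [0,0,0],"jaw": -1},
    {"travel": [0,0,-13],"rot": [0,0,0],"jaw": -1},
  ],
)

```text
clock: 17.4
eef_pos: [508.1, -217.2, 194.7]
tool_rot: [3.141, 0.004, 2.992]
force: [1.0, -0.5, 0.8]
width: 85.5
```

```bash
python3 - <<'E'
from h import *
d=cam("wrist");save(d,"wrist19.png");pickle.dump(d,open("wrist19.pkl","wb"));s=ctrl.read_state();print(s["clock"],s["eef_pos"],s["tool_rot"],s["force"],s["width"],s["qpos"])
d=cam("side");save(d,"side19.png");pickle.dump(d,open("side19.pkl","wb"))
E
```

```text
17.45 [ 511.47182162 -217.87012297  199.97260357] [-3.13985698  0.01319631  2.99161997] [2.23033645 0.24649138 2.80650704] 85.10612192526317 [ 0.77712791  0.59815534 -0.65501276  1.81837477  0.46673336  0.8698037
  1.32298466]
```

View pics/wrist19.png

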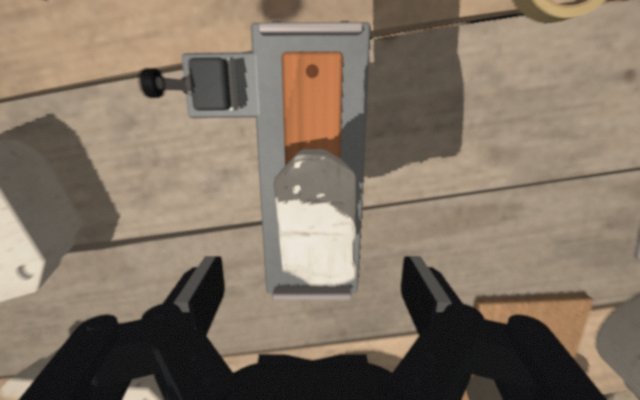

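View pics/side19.png

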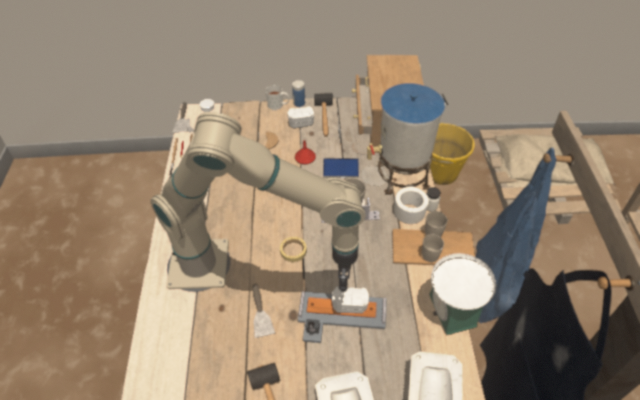

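```bash
python3 - <<'E'
from h import *
np.set_printoptions(precision=1,suppress=True)
C=np.array([508,-214.8,0]);a=-.151;u=np.array([np.cos(a),np.sin(a),0]);n=np.array([-u[1],u[0],0])
w=load("wrist19.pkl")
p=atz(w,[(316,150),(316,286),(275,190),(356,190),(278,270),(354,270)],105);print(np.c_[(p-C)@u,(p-C)@n])
s=load("side19.pkl")
print(proj(s,[C+u*x+n*y+[0,0,105] for x,y in((-60,0),(60,0),(0,0))]),proj(s,[C+u*x+n*0+[0,0,32] for x in(-115,0,115)]))
cv2.imwrite("pics/s19a.png",cv2.resize(s["color"][260:350,280:400,::-1],None,fx=6,fy=6,interpolation=cv2.INTER_CUBIC))
cv2.imwrite("pics/w19a.png",cv2.resize(w["color"][10:310,120:400,::-1],None,fx=2,fy=2,interpolation=cv2.INTER_CUBIC))
r=tri([load("wrist12.pkl"),load("wrist17.pkl"),w],[(140,86),(113,83),(152,82.5)]);print(r,(r-C)@u,(r-C)@n)
E
```

```text
[[-40.5   1.2]
 [ 78.3   1.9]
 [ -9.1 -30.6]
 [ -9.2  32.6]
 [ 62.4 -30.7]
 [ 62.3  34.3]]
[[323.5 293.2]
 [360.7 296.2]
 [342.1 294.7]] [[307.3 303. ]
 [341.7 305.9]
 [376.3 308.7]]
[ 402.7 -316.1  102.7] -88.86068043205157 -115.95222317228259
```

View pics/s19a.png

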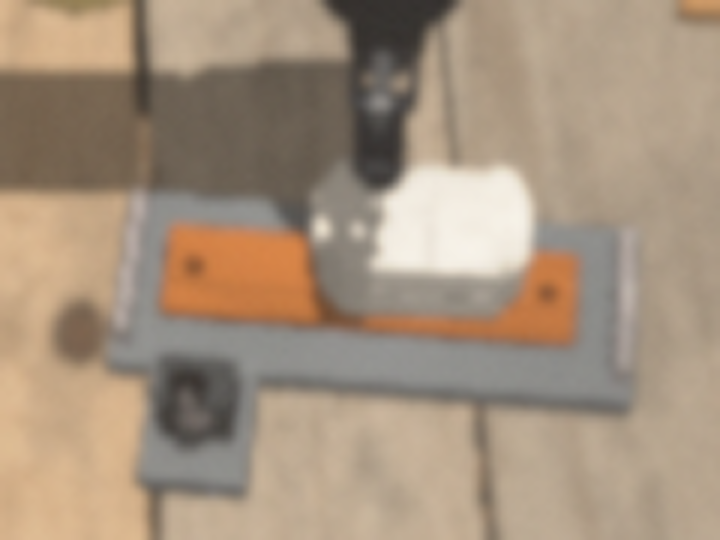

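```bash
python3 - <<'E'
from h import *
np.set_printoptions(precision=1,suppress=True)
C=np.array([508,-214.8,0]);a=-.151;u=np.array([np.cos(a),np.sin(a),0]);n=np.array([-u[1],u[0],0])
for k in("wrist19","wrist18"):
  w=load(k+".pkl");cc=-w["R"].T@w["t"];print(k,"cam",(cc-C)@u,(cc-C)@n,cc[2])
  print("slat ends",proj(w,[C+u*x+[0,0,32] for x in(-115,115)]).tolist(),"lips",proj(w,[C+u*x+[0,0,20] for x in(-133,133)]).tolist())
  for x in(-60,-40,60,80): print(x,proj(w,[C+u*x+[0,0,z] for z in(32,105)] if k=="wrist19" else [C+u*x+[0,0,z] for z in(40,113)]).tolist())
  p=[(316,150),(316,286)] if k=="wrist19" else [(313,157)]
  for z in(32,40,105,113): print(z,(atz(w,p,z)-C)@u)
# tool-frame of cam consistency
w=load("wrist15.pkl");cc=-w["R"].T@w["t"];print(cc, w["R"][2])
E
```

```text
wrist19 cam -79.92349983087988 -1.4915818601386497 336.6138748946348
slat ends [[314.1344411263234, 54.19235490626065], [313.4792976061358, 276.0445566504343]] lips [[314.12551251674677, 34.7845531711649], [313.40671619244466, 283.55851067273977]]
-60 [[313.95544631161954, 116.63171934681775], [314.42565939159095, 123.34879540741942]]
-40 [[313.8939604262039, 137.73976683925838], [314.3332450505833, 150.60359329272993]]
60 [[313.61447778185135, 231.69875458904565], [313.92463206780064, 267.6301164807658]]
80 [[313.56388599761306, 248.3768190819406], [313.8528364666115, 287.6407041942017]]
32 [-28.  128.2]
40 [-29.4 122.7]
105 [-40.5  78.3]
113 [-41.8  72.9]
wrist18 cam -79.43980563276057 -1.2896330196983552 212.8578846559093
slat ends [[315.10383688078423, 23.910764129902134], [313.800867663697, 365.62964056620757]] lips [[315.0570780059123, -7.714346637322677], [313.6763301947722, 370.3841525483017]]
-60 [[314.816629238591, 131.91779955486675], [316.3928375634317, 157.4928848434023]]
-40 [[314.67974237066414, 167.55193402824523], [316.0714984747087, 214.7708694514534]]
60 [[314.09841023810804, 313.09965067442585], [314.84765893653685, 418.96006945487034]]
80 [[314.0005690871747, 336.7322110071036], [314.6638356548396, 447.8109043449258]]
32 [-44.5]
40 [-46.1]
105 [-58.6]
113 [-60.2]
[382.5 381.8 173.1] [-0.1 -0.3 -0.9]
```

```bash
python3 - <<'E'
from h import *
for k,c,r in(("wrist19",316,range(100,310,4)),("wrist19",295,range(100,310,6)),("wrist18",313,range(120,260,5)),("wrist15",313,range(130,260,5)),("wrist13",306,range(20,200,5))):
  im=load(k+".pkl")["color"]; print(k,c,[(i,)+tuple(int(v) for v in im[i-1:i+2,c-2:c+3].reshape(-1,3).mean(0)) for i in r])
E
```

```text
wrist19 316 [(100, 195, 124, 79), (104, 195, 124, 79), (108, 195, 124, 79), (112, 196, 124, 79), (116, 196, 124, 79), (120, 197, 124, 79), (124, 197, 124, 79), (128, 197, 124, 79), (132, 197, 124, 80), (136, 195, 123, 78), (140, 120, 76, 48), (144, 101, 64, 41), (148, 101, 74, 56), (152, 104, 98, 90), (156, 124, 117, 107), (160, 125, 118, 108), (164, 131, 124, 114), (168, 129, 122, 112), (172, 127, 121, 111), (176, 128, 121, 112), (180, 128, 122, 112), (184, 127, 121, 111), (188, 127, 120, 111), (192, 130, 123, 113), (196, 156, 147, 135), (200, 114, 108, 99), (204, 200, 191, 175), (208, 232, 224, 210), (212, 232, 224, 208), (216, 232, 224, 209), (220, 231, 223, 208), (224, 231, 223, 207), (228, 234, 226, 211), (232, 223, 213, 195), (236, 231, 224, 208), (240, 235, 227, 214), (244, 234, 226, 212), (248, 234, 226, 210), (252, 234, 226, 211), (256, 232, 224, 208), (260, 231, 223, 206), (264, 232, 224, 208), (268, 232, 225, 209), (272, 228, 220, 203), (276, 228, 220, 203), (280, 233, 225, 210), (284, 184, 174, 160), (288, 79, 74, 71), (292, 89, 83, 79), (296, 163, 151, 143), (300, 162, 1
[... 2086 characters left out ...]
64, 55), (40, 220, 210, 193), (45, 227, 219, 202), (50, 198, 189, 174), (55, 133, 127, 116), (60, 129, 123, 113), (65, 128, 121, 112), (70, 127, 120, 111), (75, 127, 120, 111), (80, 125, 118, 109), (85, 120, 114, 104), (90, 126, 119, 110), (95, 127, 120, 110), (100, 125, 119, 109), (105, 126, 120, 110), (110, 128, 121, 112), (115, 129, 122, 112), (120, 116, 110, 100), (125, 128, 121, 111), (130, 128, 121, 111), (135, 127, 121, 110), (140, 130, 123, 112), (145, 129, 122, 112), (150, 128, 121, 111), (155, 128, 121, 111), (160, 128, 121, 111), (165, 125, 118, 109), (170, 161, 152, 139), (175, 228, 220, 202), (180, 200, 185, 166), (185, 191, 162, 132), (190, 191, 163, 133), (195, 188, 160, 130)]
```

send_rows(
  increments=[
    {"travel": [-2.5,0,-1],"rot": [0,0,0],"jaw": -1},
    {"travel": [-5.5,0,-2],"rot": [0,0,0],"jaw": -1},
    {"travel": [-8.5,0,-3],"rot": [0,0,0],"jaw": -1},
    {"travel": [-10,0,-3],"rot": [0,0,0],"jaw": -1},
    {"travel": [-10,0,-3],"rot": [0,0,0],"jaw": -1},
  ],
)

```text
clock: 17.92
eef_pos: [609.6, -232.2, 222.3]
tool_rot: [3.14, 0.006, 2.991]
force: [-0.2, 0.7, 0.0]
width: 85.7
```

```bash
python3 - <<'E'
from h import *
np.set_printoptions(precision=1,suppress=True)
w=cam("wrist");pickle.dump(w,open("wrist20.pkl","wb"));s=ctrl.read_state();print(s["clock"],s["eef_pos"],s["tool_rot"])
C=np.array([508,-214.8,0]);a=-.151;u=np.array([np.cos(a),np.sin(a),0]);n=np.array([-u[1],u[0],0])
cc=-w["R"].T@w["t"];print((cc-C)@u,(cc-C)@n,cc[2])
im=w["color"]
for z in (32,105):
  # sample rectified strip along station x at n = 0,-20,20
  for y in(-20,0,20):
    X=[C+u*x+n*y+[0,0,z] for x in range(-140,145,5)]
    q=proj(w,X).round().astype(int)
    print(z,y,[(x,)+tuple(int(v) for v in im[b,c]) for x,(c,b) in zip(range(-140,145,5),q) if 0<=b<400])
E
```

```text
17.9667 [ 606.9 -232.   221.5] [3.1 0.  3. ]
22.41129504902578 -1.1894618852216419 364.10751903174474
32 -20 [(-60, 178, 112, 72), (-55, 178, 112, 70), (-50, 179, 113, 73), (-45, 179, 121, 85), (-40, 228, 220, 201), (-35, 229, 221, 202), (-30, 228, 219, 201), (-25, 231, 223, 207), (-20, 235, 227, 213), (-15, 234, 225, 211), (-10, 233, 225, 210), (-5, 233, 224, 209), (0, 233, 225, 209), (5, 236, 228, 213), (10, 235, 227, 213), (15, 236, 229, 216), (20, 239, 232, 220), (25, 239, 232, 220), (30, 214, 203, 185), (35, 238, 230, 219), (40, 239, 232, 220), (45, 239, 232, 220), (50, 240, 233, 221), (55, 238, 231, 219), (60, 239, 232, 220), (65, 237, 230, 218), (70, 231, 223, 208), (75, 223, 213, 195), (80, 126, 118, 107), (85, 123, 115, 104), (90, 98, 74, 58), (95, 182, 116, 74), (100, 183, 116, 74), (105, 182, 116, 73), (110, 149, 105, 80), (115, 136, 135, 130), (120, 137, 135, 131), (125, 135, 136, 129), (130, 76, 72, 68), (135, 135, 126, 120), (140, 194, 180, 170)]
32 0 [(-60, 187, 119, 76), (-55, 186, 118, 75), (-50, 187, 119, 78), (-45, 237, 228, 213), (-40, 236, 227, 213), (-35, 233, 2
[... 3290 characters left out ...]
06), (-20, 236, 228, 214), (-15, 233, 225, 209), (-10, 235, 227, 212), (-5, 234, 226, 211), (0, 227, 219, 200), (5, 231, 223, 208), (10, 233, 225, 209), (15, 233, 225, 210), (20, 226, 218, 199), (25, 238, 230, 218), (30, 231, 223, 207), (35, 232, 224, 209), (40, 232, 224, 208), (45, 235, 227, 212), (50, 236, 228, 214), (55, 198, 188, 172), (60, 128, 121, 111), (65, 127, 122, 111), (70, 128, 120, 111), (75, 127, 121, 111), (80, 121, 92, 74), (85, 127, 95, 78), (90, 132, 126, 120), (95, 133, 132, 127), (100, 132, 132, 129), (105, 95, 93, 90), (110, 138, 128, 123), (115, 171, 160, 153), (120, 151, 135, 118), (125, 158, 143, 124), (130, 147, 134, 117), (135, 146, 130, 113), (140, 153, 138, 120)]
```

```bash
cat > prof.py <<'E'
from h import *
C=np.array([508,-214.8,0]);a=-.151;u=np.array([np.cos(a),np.sin(a),0]);n=np.array([-u[1],u[0],0])
def st(p): p=np.array(p); return (p-C)@u,(p-C)@n
def prof(w,along,off,z,rng):
    X=[C+(u*t+n*off if along=='u' else n*t+u*off)+[0,0,z] for t in rng]
    q=proj(w,X).round().astype(int);im=w["color"].astype(int)
    out=[]
    for t,(c,b) in zip(rng,q):
        if 0<=b<400 and 0<=c<640:
            r,g,bl=im[b,c]; 
            k='O' if r>1.35*g else ('W' if r>195 and bl>165 else ('d' if r<100 else 'g'))
            out.append(k)
        else: out.append('.')
    return ''.join(out)
E
python3 - <<'E'
from prof import *
w=load("wrist20.pkl")
for z in(32,85):
  for x in(-20,0,20,40,60): print(z,x,prof(w,'n',x,z,range(-60,62,2)))
for x in (-80,100,-30,-15,0,20,60): 
  q=[(t,tuple(int(v) for v in w["color"][tuple(proj(w,[C+u*x+n*t+[0,0,85 if abs(x)<70 else 32]])[0].round().astype(int)[::-1])])) for t in (-44,-40,-36,-34,-32,-30,-28,-26,-22,22,26,28,30,32,34,36,40,44) if proj(w,[C+u*x+n*t+[0,0,32]])[0][1]>0]
  print(x,q)
E
```

```text
32 -20 gggggggggggWWWWWWWWWWWWWWWWWWWWWWWWWWWWWWWWWWWWWWWgdddggggggd
32 0 ggggggggggggWWWWWWWWWWWWWWWWWWWWWWWWWWWWWWWWWWWWWWWgddgggdddd
32 20 ggggggggggggWWWWWWWWWWWWWWWWWWWWWWWWWWWWWWWWWWWWWWggdddgggddd
32 40 gggggggggggggWWWWWWWWWWWWWWWWWWWWWWWWWWWWWWWWWWWWWgdddddddddd
32 60 dddggggggggggWWWWWWWWWWWWWWWWWWWWWWWWWWWWWWWWgggggggddddddddd
85 -20 gggggggggggggggWWWWWWWWWWWWWWWWWWWWWWWWWWWWWWWWgdgggggddddddd
85 0 ggggggggggggggWWWWWWWWWWWWWWWWWWWWWWWWWWWWWWWWWgdddggdddddddd
85 20 gggggggggggggggWWWWWWWWWWWWWWWWWWWWWWWWWWWWWWWWgdddggdddddddd
85 40 gggggggggggggggWWWWWWWWWWWWWWWWWWWWWWWWWWWWWWWWgddddddddddddd
85 60 ggggggggggggggggWWWWWWWWWWWWWWWWWWWWWWWWgggggggggdddddddddddd
-80 []
100 [(-44, (137, 137, 132)), (-40, (139, 138, 132)), (-36, (138, 137, 132)), (-34, (138, 137, 132)), (-32, (139, 137, 132)), (-30, (136, 127, 119)), (-28, (156, 106, 79)), (-26, (165, 105, 69)), (-22, (174, 111, 72)), (22, (186, 118, 75)), (26, (130, 99, 82)), (28, (131, 128, 122)), (30, (133, 133, 127)), (32, (133, 131, 126)), (34, (131, 129, 125)), (36, (132, 131, 127)), (40, (131, 130, 125)), (44, (107, 106
[... 1419 characters left out ...]
, 192)), (-28, (239, 232, 220)), (-26, (239, 232, 219)), (-22, (238, 231, 219)), (22, (226, 218, 199)), (26, (227, 218, 201)), (28, (229, 221, 204)), (30, (226, 219, 200)), (32, (214, 202, 184)), (34, (185, 175, 160)), (36, (78, 77, 74)), (40, (87, 87, 84)), (44, (125, 110, 94))]
60 [(-44, (137, 137, 133)), (-40, (140, 139, 134)), (-36, (140, 140, 133)), (-34, (141, 141, 136)), (-32, (141, 140, 135)), (-30, (182, 174, 162)), (-28, (230, 222, 207)), (-26, (226, 219, 201)), (-22, (236, 230, 217)), (22, (134, 127, 116)), (26, (130, 121, 112)), (28, (128, 121, 111)), (30, (129, 122, 112)), (32, (127, 120, 110)), (34, (123, 117, 108)), (36, (109, 103, 94)), (40, (71, 69, 68)), (44, (86, 78, 67))]
```

send_rows(
  increments=[
    {"travel": [2.5,0.1,2],"rot": [0,0,-0.02],"jaw": -1},
    {"travel": [5,0.2,4.5],"rot": [0,0,-0.04],"jaw": -1},
    {"travel": [7.4,0.3,7],"rot": [0,0,-0.04],"jaw": -1},
    {"travel": [7.8,0.3,10],"rot": [0,0,-0.04],"jaw": -1},
    {"travel": [7.8,0.3,11],"rot": [0,0,-0.04],"jaw": -1},
  ],
)

```text
clock: 18.38
eef_pos: [523.4, -217.7, 108.3]
tool_rot: [3.141, -0.007, 3.031]
force: [-0.5, -0.3, 0.8]
width: 85.6
```

send_rows(
  increments=[
    {"travel": [0,0,0],"rot": [0,0,0],"jaw": -1},
    {"travel": [0,0,0],"rot": [0,0,0],"jaw": -1},
    {"travel": [0,0,0],"rot": [0,0,0],"jaw": -1},
  ],
)

```text
clock: 18.63
eef_pos: [531.5, -217.9, 113.1]
tool_rot: [3.141, 0.005, 3.031]
force: [0.2, -0.1, -0.1]
width: 85.4
```

```bash
python3 - <<'E'
from prof import *
w=cam("wrist");pickle.dump(w,open("wrist21.pkl","wb"));s=ctrl.read_state();print(s["clock"],s["eef_pos"],s["tool_rot"],st(s["eef_pos"]))
for z in(32,85,105): print(z,prof(w,'u',0,z,range(-140,141,4)))
for x in(-20,0,20): print(85,x,prof(w,'n',x,85,range(-60,62,2)))
E
```

```text
18.6833 [ 531.59271973 -217.97804455  113.19944426] [-3.14154748  0.00542819  3.03109214] (np.float64(23.802324768882798), np.float64(0.40709596608210574))
32 .......OOOOOOOOOOOOOOOOOOOOOggWWWWWWWWgggggggggggggggWWWWWWWWWWWWWWWWgg
85 ..........OOOOOOOOOOOOOOOOggWWWWWWggggggggggggWWWWWWWWWWWWgggggggdddddd
105 ............OOOOOOOOOOOOOOgWWWWWgggggggggggWWWWWWWWWWWggggggddddddddd..
85 -20 gggggggggggggggggggWWWWWWWWWWWWWWWWWWWWWgggggggdddddddddddddd
85 0 gggggggggggggWWWWWWWWWWWWWWWggggggggggggggggggggddddddddddggg
85 20 ggggggggggggggggggggggggggggggggggggggggggggggggggggggggggggg
```

send_rows(
  increments=[
    {"travel": [0.1,0,1.2],"rot": [0,0,0],"jaw": -1},
    {"travel": [0.1,0,2.6],"rot": [0,0,0],"jaw": -1},
    {"travel": [0.1,0,4],"rot": [0,0,0],"jaw": -1},
    {"travel": [0.1,0,4.8],"rot": [0,0,0],"jaw": -1},
    {"travel": [0.1,0,5.1],"rot": [0,0,0],"jaw": -1},
  ],
)

```text
clock: 19.1
eef_pos: [528.3, -217.6, 59.3]
tool_rot: [3.141, 0.0, 3.031]
force: [0.1, 0.0, 0.4]
width: 85.5
```

send_rows(
  increments=[
    {"travel": [0,0,0],"rot": [0,0,0],"jaw": 0},
    {"travel": [0,0,0],"rot": [0,0,0],"jaw": 1},
    {"travel": [0,0,0],"rot": [0,0,0],"jaw": 1},
    {"travel": [0,0,0],"rot": [0,0,0],"jaw": 1},
    {"travel": [0,0,0],"rot": [0,0,0],"jaw": 1},
  ],
)

```text
clock: 19.52
eef_pos: [528.7, -217.9, 60.7]
tool_rot: [3.141, 0.002, 3.031]
force: [0.3, 0.3, -3.2]
width: 63.3
```

```bash
python3 - <<'E'
from prof import *
w=cam("wrist");pickle.dump(w,open("wrist22.pkl","wb"));s=ctrl.read_state();print(s["clock"],s["eef_pos"],s["tool_rot"],st(s["eef_pos"]),s["force"],s["width"])
for z in(32,85,105): print(z,prof(w,'u',0,z,range(-140,141,4)))
im=w["color"];print([(r,)+tuple(int(v) for v in im[r,313]) for r in range(130,200,4)])
E
```

```text
19.5667 [ 528.6908389  -217.86295318   60.60480501] [3.14135492e+00 1.96011465e-03 3.03087845e+00] (np.float64(20.916151184897583), np.float64(0.08435699835229386)) [-0.59455003 -0.41918774 -3.81029532] 63.2249455053297
32 ..........OOOOOOOOOOOOOOOOOOgggWWWWWWWWggggggggggggggggggggggggggdddddd
85 .............OOOOOOOOOOOOOgWWWWWWggggggggggggggggggddddddd.............
105 ..............OOOOOOOOOOOgWWWWWgggggggggggggggdddddd...................
[(130, 184, 117, 75), (134, 106, 66, 44), (138, 104, 66, 41), (142, 106, 69, 44), (146, 107, 70, 45), (150, 106, 69, 46), (154, 109, 104, 95), (158, 110, 105, 96), (162, 115, 110, 101), (166, 141, 134, 122), (170, 231, 224, 208), (174, 231, 224, 209), (178, 238, 231, 219), (182, 239, 232, 219), (186, 240, 233, 220), (190, 240, 233, 220), (194, 241, 234, 221), (198, 240, 233, 219)]
```

send_rows(
  increments=[
    {"travel": [0,0,-0.3],"rot": [0,0,0],"jaw": 1},
    {"travel": [0,0,-0.8],"rot": [0,0,0],"jaw": 1},
    {"travel": [0,0,-1],"rot": [0,0,0],"jaw": 1},
    {"travel": [0.3,0,-1],"rot": [0,0,0.01],"jaw": 1},
    {"travel": [0.8,0,-1],"rot": [0,0,0.02],"jaw": 1},
  ],
)

```text
clock: 19.98
eef_pos: [521.3, -216.9, 70.9]
tool_rot: [3.141, 0.003, 3.01]
force: [0.3, 0.1, -3.4]
width: 63.4
```

send_rows(
  increments=[
    {"travel": [0.5,0,0],"rot": [0,0,0.01],"jaw": 1},
    {"travel": [1,0,0],"rot": [0,0,0.02],"jaw": 1},
    {"travel": [1.5,0,0],"rot": [0,0,0.02],"jaw": 1},
    {"travel": [1.5,0,0],"rot": [0,0,0.02],"jaw": 1},
    {"travel": [1.5,0,0],"rot": [0,0,0.02],"jaw": 1},
  ],
)

```text
clock: 20.4
eef_pos: [505.6, -214.9, 70.5]
tool_rot: [3.141, 0.002, 2.991]
force: [0.2, 0.1, -3.9]
width: 63.3
```

```bash
python3 - <<'E'
from prof import *
w=cam("wrist");pickle.dump(w,open("wrist23.pkl","wb"));s=ctrl.read_state();print(s["clock"],s["eef_pos"],s["tool_rot"],st(s["eef_pos"]),s["force"],s["width"])
im=w["color"];print([(r,)+tuple(int(v) for v in im[r,313]) for r in range(130,200,4)])
E
```

```text
20.45 [ 506.18198684 -214.97102089   70.63065999] [3.14124618e+00 2.51238326e-03 2.99110276e+00] (np.float64(-1.7716001218986375), np.float64(-0.44255281835969346)) [-0.27341901  0.35622709 -2.6246361 ] 63.419699788970554
[(130, 108, 68, 43), (134, 109, 70, 46), (138, 108, 70, 45), (142, 109, 69, 46), (146, 110, 71, 47), (150, 108, 71, 47), (154, 112, 106, 97), (158, 111, 105, 97), (162, 119, 114, 104), (166, 140, 133, 121), (170, 233, 225, 211), (174, 235, 227, 213), (178, 241, 234, 222), (182, 242, 236, 224), (186, 243, 236, 224), (190, 242, 235, 224), (194, 243, 236, 223), (198, 243, 236, 224)]
```

send_rows(
  increments=[
    {"travel": [0,0,0.3],"rot": [0,0,0],"jaw": 1},
    {"travel": [0,0,0.6],"rot": [0,0,0],"jaw": 1},
    {"travel": [0,0,0.8],"rot": [0,0,0],"jaw": 1},
    {"travel": [0,0,0.9],"rot": [0,0,0],"jaw": 1},
    {"travel": [0,0,0.9],"rot": [0,0,0],"jaw": 1},
  ],
)

```text
clock: 20.87
eef_pos: [505.8, -214.8, 61.1]
tool_rot: [3.141, 0.001, 2.991]
force: [-0.6, -0.0, -3.6]
width: 63.4
```

```bash
python3 - <<'E'
from prof import *
s=ctrl.read_state();print(s["clock"],s["eef_pos"],s["tool_rot"],st(s["eef_pos"]),s["force"],s["torque"],s["width"])
E
```

```text
20.8667 [ 505.82707856 -214.80903682   61.07871327] [3.14104850e+00 1.32406245e-03 2.99115311e+00] (np.float64(-2.1468366982442264), np.float64(-0.33579967134416866)) [-0.55220765 -0.00851722 -3.57853437] [-0.03612026  0.04995221 -0.02478907] 63.418979838927484
```

send_rows(
  increments=[
    {"travel": [0,0,0.05],"rot": [0,0,0],"jaw": 1},
    {"travel": [0,0,0.1],"rot": [0,0,0],"jaw": 1},
    {"travel": [0,0,0.15],"rot": [0,0,0],"jaw": 1},
    {"travel": [0,0,0.15],"rot": [0,0,0],"jaw": 1},
  ],
)

```text
clock: 21.2
eef_pos: [506.0, -214.9, 60.0]
tool_rot: [3.141, 0.002, 2.991]
force: [-0.1, 0.6, -3.1]
width: 63.6
```

```bash
python3 - <<'E'
from prof import *
s=ctrl.read_state();print(s["clock"],s["eef_pos"],s["force"],s["torque"],s["width"])
E
```

```text
21.2 [ 506.01344476 -214.92510635   60.0128689 ] [-0.11911358  0.64943612 -3.14229194] [ 0.08269705 -0.00801791 -0.00363793] 63.5784174801568
```

send_rows(
  increments=[
    {"travel": [0,0,0.07],"rot": [0,0,0],"jaw": 1},
    {"travel": [0,0,0.14],"rot": [0,0,0],"jaw": 1},
    {"travel": [0,0,0.14],"rot": [0,0,0],"jaw": 1},
  ],
)

```text
clock: 21.45
eef_pos: [505.9, -214.9, 58.5]
tool_rot: [3.141, 0.002, 2.991]
force: [-0.1, -0.4, -2.9]
width: 63.7
```

```bash
python3 - <<'E'
from prof import *
s=ctrl.read_state();print(s["clock"],s["eef_pos"],s["force"],s["torque"],s["width"])
E
```

```text
21.45 [ 505.91818806 -214.90886147   58.50311793] [-0.1127602  -0.41586345 -2.93120375] [-0.01659412  0.00970264 -0.01214012] 63.6631061949412
```

```bash
python3 - <<'E'
from prof import *
w=cam("wrist");pickle.dump(w,open("wrist24.pkl","wb"))
for k in(22,23,24):
  im=load("wrist%d.pkl"%k)["color"].astype(int)
  print(k,[(r,)+tuple(im[r,313]) for r in range(128,176,3)])
  a=im[140:260,200:430]; 
d2=load("wrist22.pkl")["color"].astype(int);d3=load("wrist23.pkl")["color"].astype(int);d4=w["color"].astype(int)
print(abs(d4-d3)[200:330,250:380].mean(),abs(d3-d2)[200:330,250:380].mean())
for x,y in((d2,d4),(d3,d4)):
  print(cv2.phaseCorrelate(cv2.GaussianBlur(x[210:340,245:385].mean(2),(0,0),1).copy(),cv2.GaussianBlur(y[210:340,245:385].mean(2),(0,0),1).copy()))
E
```

```text
22 [(128, np.int64(198), np.int64(127), np.int64(81)), (131, np.int64(152), np.int64(96), np.int64(62)), (134, np.int64(106), np.int64(66), np.int64(44)), (137, np.int64(106), np.int64(68), np.int64(44)), (140, np.int64(105), np.int64(67), np.int64(43)), (143, np.int64(104), np.int64(67), np.int64(43)), (146, np.int64(107), np.int64(70), np.int64(45)), (149, np.int64(106), np.int64(69), np.int64(45)), (152, np.int64(107), np.int64(90), np.int64(78)), (155, np.int64(107), np.int64(101), np.int64(93)), (158, np.int64(110), np.int64(105), np.int64(96)), (161, np.int64(113), np.int64(107), np.int64(98)), (164, np.int64(120), np.int64(114), np.int64(105)), (167, np.int64(172), np.int64(162), np.int64(150)), (170, np.int64(231), np.int64(224), np.int64(208)), (173, np.int64(232), np.int64(225), np.int64(209))]
23 [(128, np.int64(155), np.int64(98), np.int64(63)), (131, np.int64(109), np.int64(70), np.int64(46)), (134, np.int64(109), np.int64(70), np.int64(46)), (137, np.int64(107), np.int64(67), np.int64(43)), (140, np.int64(108), np.int64(69), np.int64(43)), (143, np.int64(109), np.int64(
[... 815 characters left out ...]
4(71), np.int64(46)), (146, np.int64(109), np.int64(68), np.int64(43)), (149, np.int64(109), np.int64(69), np.int64(45)), (152, np.int64(110), np.int64(93), np.int64(80)), (155, np.int64(110), np.int64(105), np.int64(96)), (158, np.int64(114), np.int64(108), np.int64(98)), (161, np.int64(118), np.int64(112), np.int64(103)), (164, np.int64(128), np.int64(121), np.int64(112)), (167, np.int64(172), np.int64(163), np.int64(149)), (170, np.int64(235), np.int64(227), np.int64(213)), (173, np.int64(235), np.int64(228), np.int64(214))]
3.0098816568047337 4.111913214990138
((0.0074894623643331215, 0.27021410504274), 0.5840014205155212)
((-0.013868677941502483, 0.4661656862816841), 0.6115586904955119)
```

send_rows(
  increments=[
    {"travel": [0,0,0.05],"rot": [0,0,0],"jaw": 1},
    {"travel": [0,0,0.1],"rot": [0,0,0],"jaw": 1},
    {"travel": [0,0,0.1],"rot": [0,0,0],"jaw": 1},
  ],
)

```text
clock: 21.75
eef_pos: [506.0, -214.9, 57.6]
tool_rot: [3.141, 0.002, 2.991]
force: [0.2, -0.1, -4.1]
width: 63.6
```

send_rows(
  increments=[
    {"travel": [0,0,0.05],"rot": [0,0,0],"jaw": 1},
    {"travel": [0,0,0.1],"rot": [0,0,0],"jaw": 1},
    {"travel": [0,0,0.1],"rot": [0,0,0],"jaw": 1},
  ],
)

```text
clock: 22.0
eef_pos: [506.1, -214.9, 56.7]
tool_rot: [3.141, 0.002, 2.991]
force: [-0.4, 0.2, -2.3]
width: 63.3
```

send_rows(
  increments=[
    {"travel": [0,0,0.05],"rot": [0,0,0],"jaw": 1},
    {"travel": [0,0,0.1],"rot": [0,0,0],"jaw": 1},
    {"travel": [0,0,0.1],"rot": [0,0,0],"jaw": 1},
  ],
)

```text
clock: 22.25
eef_pos: [506.6, -215.1, 56.3]
tool_rot: [-3.141, 0.003, 2.991]
force: [-0.7, -0.4, 4.5]
width: 63.5
```

send_rows(
  increments=[
    {"travel": [0,0,0.05],"rot": [0,0,0],"jaw": 1},
    {"travel": [0,0,0.1],"rot": [0,0,0],"jaw": 1},
    {"travel": [0,0,0.1],"rot": [0,0,0],"jaw": 1},
  ],
)

```text
clock: 22.5
eef_pos: [507.0, -215.2, 56.0]
tool_rot: [-3.141, 0.004, 2.991]
force: [-0.6, 0.8, 10.1]
width: 63.6
```

```bash
python3 - <<'E'
from prof import *
w=cam("wrist");pickle.dump(w,open("wrist25.pkl","wb"))
s=ctrl.read_state();print(s["clock"],s["eef_pos"],s["force"],s["torque"],s["width"])
d3=load("wrist23.pkl")["color"].astype(int);d4=w["color"].astype(int)
print(cv2.phaseCorrelate(cv2.GaussianBlur(d3[210:340,245:385].mean(2),(0,0),1).copy(),cv2.GaussianBlur(d4[210:340,245:385].mean(2),(0,0),1).copy()))
E
```

```text
22.55 [ 506.96502311 -215.19605772   55.96150407] [-0.33374648  0.10810098 10.25135034] [-0.15654455  0.70283303  0.04557395] 63.449496477561624
((-0.12084722597757036, 0.6594070415621474), 0.6927319249233106)
```

send_rows(
  increments=[
    {"travel": [0,0,-0.1],"rot": [0,0,0],"jaw": 1},
    {"travel": [0,0,-0.1],"rot": [0,0,0],"jaw": 0.4},
    {"travel": [0,0,-0.1],"rot": [0,0,0],"jaw": 0},
    {"travel": [0,0,-0.1],"rot": [0,0,0],"jaw": -0.5},
    {"travel": [0,0,-0.1],"rot": [0,0,0],"jaw": -1},
  ],
)

```text
clock: 22.97
eef_pos: [506.0, -214.9, 55.6]
tool_rot: [3.141, 0.002, 2.991]
force: [-0.4, -0.4, -0.1]
width: 73.9
```

send_rows(
  increments=[
    {"travel": [0,0,0],"rot": [0,0,0],"jaw": -1},
    {"travel": [0,0,0],"rot": [0,0,0],"jaw": -1},
  ],
)

```text
clock: 23.13
eef_pos: [505.9, -214.8, 55.3]
tool_rot: [3.141, 0.002, 2.991]
force: [0.3, -0.0, -1.5]
width: 85.4
```

```bash
python3 - <<'E'
from prof import *
w=cam("wrist");pickle.dump(w,open("wrist26.pkl","wb"))
s=ctrl.read_state();print(s["clock"],s["eef_pos"],s["tool_rot"],st(s["eef_pos"]),s["force"],s["torque"],s["width"])
d3=load("wrist25.pkl")["color"].astype(int);d4=w["color"].astype(int)
print(cv2.phaseCorrelate(cv2.GaussianBlur(d3[210:340,245:385].mean(2),(0,0),1).copy(),cv2.GaussianBlur(d4[210:340,245:385].mean(2),(0,0),1).copy()))
print([(r,)+tuple(int(v) for v in d4[r,313]) for r in range(128,200,4)])
E
```

```text
23.1833 [ 505.9083787  -214.81530953   55.32877192] [3.14089302e+00 1.69568804e-03 2.99097517e+00] (np.float64(-2.065518085051841), np.float64(-0.329771284947843)) [ 0.14319395 -0.66328877  0.60827116] [-0.0050111  -0.02742366  0.02479965] 85.1918480302073
((-0.07780068691084807, 0.6873395201413643), 0.586469303307857)
[(128, 215, 137, 89), (132, 215, 137, 89), (136, 215, 137, 87), (140, 202, 128, 82), (144, 114, 73, 47), (148, 112, 72, 46), (152, 113, 73, 47), (156, 113, 91, 76), (160, 119, 112, 103), (164, 120, 113, 105), (168, 97, 92, 85), (172, 174, 165, 152), (176, 138, 131, 119), (180, 133, 126, 115), (184, 133, 125, 114), (188, 234, 225, 208), (192, 250, 246, 235), (196, 248, 242, 230)]
```

send_rows(
  increments=[
    {"travel": [0,0,-0.6],"rot": [0,0,0],"jaw": -1},
    {"travel": [0,0,-1.6],"rot": [0,0,0],"jaw": -1},
    {"travel": [0,0,-2.6],"rot": [0,0,0],"jaw": -1},
    {"travel": [0,0,-3.6],"rot": [0,0,0],"jaw": -1},
    {"travel": [0,0,-4.8],"rot": [0,0,0],"jaw": -1},
  ],
)

```text
clock: 23.6
eef_pos: [506.0, -214.9, 104.9]
tool_rot: [3.141, 0.002, 2.991]
force: [0.5, 1.0, -0.5]
width: 85.7
```

send_rows(
  increments=[
    {"travel": [0,0,-2],"rot": [0,0,0],"jaw": -1},
    {"travel": [0,0,-5],"rot": [0,0,0],"jaw": -1},
    {"travel": [-3,0,-8],"rot": [0,0,0],"jaw": -1},
    {"travel": [-6,0,-11],"rot": [0,0,0],"jaw": -1},
    {"travel": [-8,0,-12],"rot": [0,0,0],"jaw": -1},
  ],
)

```text
clock: 24.02
eef_pos: [588.8, -227.3, 230.2]
tool_rot: [3.141, 0.011, 2.991]
force: [1.8, -0.2, -0.3]
width: 85.4
```

send_rows(
  increments=[
    {"travel": [0,0,0],"rot": [0,0,0],"jaw": -1},
    {"travel": [0,0,0],"rot": [0,0,0],"jaw": -1},
  ],
)

```text
clock: 24.18
eef_pos: [585.7, -226.7, 225.4]
tool_rot: [3.141, 0.004, 2.991]
force: [-0.9, -1.2, -0.4]
width: 85.1
```

```bash
python3 - <<'E'
from prof import *
w=cam("wrist");pickle.dump(w,open("wrist27.pkl","wb"))
s=ctrl.read_state();print(s["clock"],s["eef_pos"],s["tool_rot"],st(s["eef_pos"]),s["force"])
print("cam",st(-w["R"].T@w["t"]))
for z in(32,85,105):
  for y in(-15,0,15): print(z,y,prof(w,'u',y,z,range(-140,141,4)))
for x in(-40,-20,0,20,40): print(85,x,prof(w,'n',x,85,range(-60,62,2)))
print(32,prof(w,'n',-90,32,range(-60,62,2)),prof(w,'n',95,32,range(-60,62,2)))
E
```

```text
24.2333 [ 584.02667018 -226.71091202  224.14477663] [3.14133418e+00 1.21372646e-03 2.99127965e+00] (np.float64(76.95329447474045), np.float64(-0.3389285980485369)) [-0.72678014  0.10210183 -0.47606962]
cam (np.float64(-1.7704517083777531), np.float64(0.9071254302820306))
32 -15 .............OOOOOOgWWWWWWWWWWWWWWWWWWWWWWWWWWWWWgggggOOOOOOOOOgggggdgg
32 0 .............OOOOOgWWWWWWWWWWWWWWWWWWWWWWWWWWWWWWggggggOOOOOOOOgggggdgg
32 15 .............OOOOOOWWWWWWWWWWWWWWWWWWWWWWWWWWWWWWgggggOOOOOOOOOggggddgg
85 -15 .................OOOOOgWWWWWWWWWWWWWWWWWWWWWWWWggggOOOOOOOOgggddWgggggg
85 0 .................OOOOWWWWWWWWWWWWWWWWWWWWWWWWWWgggggOOOOOOOgggddWgggggg
85 15 .................OOOOgWWWWWWWWWWWWWWWWWWWWWWWWWggggOOOOOOOOgggddggggggg
105 -15 ..................OOOOOgWWWWWWWWWWWWWWWWWWWWWWggggOOOOOOOgggddWgggggggg
105 0 ..................OOOOWWWWWWWWWWWWWWWWWWWWWWWWgggggOOOOOOgggddWgggggggg
105 15 ..................OOOOWWWWWWWWWWWWWWWWWWWWWWWWggggOOOOOOOgggddggggggggg
85 -40 ggggggggggggggggWWWWWWWWWWWWWWWWWWWWWWWWWWWWWWWWWgggggggddddd
85 -20 gggggggggggggggWWWWWWWWWWWWWWWWWWWWWWWWWWWWWWWWWgddgggddddddd
85 0 gggggggggggggWWWWWWWWWWWWWWWWWWWWWWWWWWWWWWWWWgddgggggddddddd
85 20 gggggggggggWWWWWWWWWWWWWWWWWWWWWWWWWWWWWWWWWgdddddddddddddddd
85 40 gggggggggggWWWWWWWWWWWWWWWWWWWWWWWWWWWWWWggdddddddddddddddddd
32 ............................................................. ggggggggggggggggOOOOOOOOOOOOOOOOOOOOOOOOOOOgggggggggggggggggg
```

send_rows(
  increments=[
    {"travel": [2.5,0,2],"rot": [0,0,0],"jaw": -1},
    {"travel": [5,0,4.5],"rot": [0,0,0],"jaw": -1},
    {"travel": [7,-0.1,7],"rot": [0,0,0],"jaw": -1},
    {"travel": [7.5,-0.1,10],"rot": [0,0,0],"jaw": -1},
    {"travel": [7.5,-0.1,11],"rot": [0,0,0],"jaw": -1},
  ],
)

```text
clock: 24.65
eef_pos: [504.2, -216.4, 110.0]
tool_rot: [3.141, -0.008, 2.991]
force: [-0.5, 0.2, -0.4]
width: 85.8
```

send_rows(
  increments=[
    {"travel": [0,0,0],"rot": [0,0,0],"jaw": -1},
    {"travel": [0,0,0],"rot": [0,0,0],"jaw": -1},
    {"travel": [0,0,0],"rot": [0,0,0],"jaw": -1},
  ],
)

```text
clock: 24.9
eef_pos: [512.4, -216.6, 114.9]
tool_rot: [3.141, 0.005, 2.991]
force: [-0.1, -0.1, 0.4]
width: 85.2
```

```bash
python3 - <<'E'
from prof import *
w=cam("wrist");pickle.dump(w,open("wrist28.pkl","wb"))
s=ctrl.read_state();print(s["clock"],s["eef_pos"],s["tool_rot"],st(s["eef_pos"]),s["force"])
for z in(32,85): print(z,prof(w,'u',0,z,range(-140,141,4)))
E
```

```text
24.95 [ 512.49381795 -216.67851817  115.11174538] [3.14135139 0.0051603  2.99127455] (np.float64(4.7252629761267135), np.float64(-1.1811519977713154)) [-0.12020752  0.07104204  0.99825443]
32 ..dgggOOOOOOOOOOOOOOOOOgWWWWWWWWgggggggggggggggggWWWWWWWWWWWWWWWWgddddg
85 .....ggggOOOOOOOOOOOOggWWWWWWggggggggggggWWWWWWWWWWWWgdddggggdddddddddd
```

send_rows(
  increments=[
    {"travel": [0.1,0,1.2],"rot": [0,0,0],"jaw": -1},
    {"travel": [0.1,0,2.6],"rot": [0,0,0],"jaw": -1},
    {"travel": [0.1,0,4],"rot": [0,0,0],"jaw": -1},
    {"travel": [0.1,0,5.2],"rot": [0,0,0],"jaw": -1},
    {"travel": [0.1,0,5.8],"rot": [0,0,0],"jaw": -1},
  ],
)

```text
clock: 25.37
eef_pos: [510.2, -216.5, 55.2]
tool_rot: [3.141, 0.002, 2.991]
force: [-0.4, -0.7, -0.0]
width: 85.2
```

send_rows(
  increments=[
    {"travel": [0,0,0],"rot": [0,0,0],"jaw": -1},
    {"travel": [0,0,0],"rot": [0,0,0],"jaw": -1},
    {"travel": [0,0,0],"rot": [0,0,0],"jaw": -1},
    {"travel": [0,0,0],"rot": [0,0,0],"jaw": -1},
    {"travel": [0,0,0],"rot": [0,0,0],"jaw": -1},
  ],
)

```text
clock: 25.78
eef_pos: [510.3, -216.7, 56.3]
tool_rot: [3.142, 0.003, 2.991]
force: [-0.1, -0.2, -0.3]
width: 85.2
```

send_rows(
  increments=[
    {"travel": [0,0,0],"rot": [0,0,0],"jaw": -0.4},
    {"travel": [0,0,0],"rot": [0,0,0],"jaw": 0},
    {"travel": [0,0,0],"rot": [0,0,0],"jaw": 1},
    {"travel": [0,0,0],"rot": [0,0,0],"jaw": 1},
    {"travel": [0,0,0],"rot": [0,0,0],"jaw": 1},
  ],
)

```text
clock: 26.2
eef_pos: [510.1, -216.9, 56.6]
tool_rot: [-3.141, 0.003, 2.99]
force: [-1.5, 0.2, 8.0]
width: 66.0
```

send_rows(
  increments=[
    {"travel": [0,0,0],"rot": [0,0,0],"jaw": 1},
    {"travel": [0,0,0],"rot": [0,0,0],"jaw": 1},
    {"travel": [0,0,0],"rot": [0,0,0],"jaw": 1},
  ],
)

```text
clock: 26.45
eef_pos: [510.0, -216.9, 56.6]
tool_rot: [-3.141, 0.003, 2.99]
force: [-1.9, -0.1, 7.9]
width: 65.8
```

```bash
python3 - <<'E'
from prof import *
w=cam("wrist");pickle.dump(w,open("wrist29.pkl","wb"))
s=ctrl.read_state();print(s["clock"],s["eef_pos"],s["tool_rot"],st(s["eef_pos"]),s["force"],s["torque"],s["width"])
im=w["color"].astype(int);print([(r,)+tuple(int(v) for v in im[r,313]) for r in range(128,200,4)])
E
```

```text
26.5 [ 510.04638237 -216.86696579   56.64603032] [-3.14107230e+00  2.78088337e-03  2.99046758e+00] (np.float64(2.334023986020558), np.float64(-1.7356152739660742)) [-1.29194303 -0.34658859  7.86656704] [ 0.17690835  0.30208088 -0.03260971] 65.41433710140804
[(128, 209, 132, 85), (132, 208, 131, 84), (136, 192, 124, 79), (140, 109, 70, 45), (144, 110, 72, 48), (148, 116, 107, 96), (152, 116, 110, 101), (156, 115, 109, 101), (160, 188, 178, 163), (164, 142, 133, 122), (168, 135, 128, 116), (172, 159, 149, 136), (176, 250, 246, 235), (180, 250, 246, 236), (184, 250, 246, 235), (188, 250, 246, 235), (192, 250, 244, 233), (196, 249, 244, 232)]
```

```bash
python3 - <<'E'
from prof import *
for k in(23,28,29):
  im=load("wrist%d.pkl"%k)["color"].astype(int)
  for r in(225,245,300): print(k,r,'L',[tuple(im[r,c].tolist()) for c in range(215,262,5)],'R',[tuple(im[r,c].tolist()) for c in range(375,412,4)])
E
```

```text
23 225 L [(242, 235, 222), (241, 234, 222), (243, 236, 224), (244, 237, 225), (242, 235, 223), (241, 234, 221), (243, 236, 223), (243, 236, 225), (243, 236, 224), (242, 235, 222)] R [(137, 130, 119), (139, 130, 120), (103, 99, 92), (83, 78, 74), (104, 95, 82), (105, 95, 83), (107, 97, 86), (105, 94, 83), (112, 101, 87), (136, 122, 106)]
23 245 L [(240, 233, 221), (239, 232, 219), (219, 207, 188), (236, 228, 214), (241, 234, 221), (241, 234, 222), (242, 236, 224), (242, 236, 223), (242, 235, 223), (243, 236, 224)] R [(134, 127, 116), (132, 126, 114), (129, 122, 113), (102, 93, 84), (100, 89, 77), (104, 95, 81), (157, 141, 122), (189, 169, 145), (186, 166, 144), (186, 166, 143)]
23 300 L [(22, 22, 23), (49, 47, 46), (129, 122, 113), (137, 130, 120), (137, 131, 120), (137, 130, 119), (137, 130, 119), (134, 126, 115), (133, 126, 116), (132, 124, 115)] R [(123, 115, 107), (120, 115, 105), (127, 121, 111), (132, 125, 115), (127, 122, 112), (68, 65, 60), (28, 27, 26), (50, 47, 46), (31, 30, 31), (19, 21, 20)]
28 225 L [(179, 159, 137), (181, 161, 139), (184, 164, 142), (183, 163, 142), (176
[... 1299 characters left out ...]
139, 132, 121)]
29 245 L [(198, 178, 154), (195, 174, 152), (157, 145, 130), (145, 143, 139), (173, 167, 157), (240, 233, 221), (242, 236, 224), (241, 235, 223), (243, 237, 225), (244, 237, 225)] R [(138, 131, 121), (136, 128, 118), (132, 125, 115), (135, 128, 117), (137, 130, 120), (139, 134, 122), (139, 132, 121), (142, 134, 124), (144, 136, 126), (141, 135, 124)]
29 300 L [(56, 53, 51), (73, 70, 67), (23, 22, 23), (37, 34, 34), (135, 128, 119), (141, 133, 123), (140, 132, 122), (141, 133, 122), (138, 130, 120), (138, 131, 122)] R [(135, 128, 118), (137, 129, 119), (135, 128, 117), (135, 128, 117), (137, 128, 118), (130, 121, 111), (130, 123, 114), (54, 53, 51), (79, 77, 73), (29, 30, 30)]
```

send_rows(
  increments=[
    {"travel": [0,0,-0.3],"rot": [0,0,0],"jaw": 1},
    {"travel": [0,0,-0.8],"rot": [0,0,0],"jaw": 1},
    {"travel": [0.2,0,-0.8],"rot": [0,0,-0.04],"jaw": 1},
    {"travel": [0.4,0,-0.8],"rot": [0,0,-0.08],"jaw": 1},
    {"travel": [0.4,0,-0.8],"rot": [0,0,-0.08],"jaw": 1},
  ],
)

```text
clock: 26.92
eef_pos: [505.0, -215.9, 63.5]
tool_rot: [3.141, 0.001, 3.072]
force: [-0.0, 0.7, -2.7]
width: 65.7
```

send_rows(
  increments=[
    {"travel": [0,0,0],"rot": [0,0,0],"jaw": 1},
    {"travel": [0,0,0],"rot": [0,0,0],"jaw": 1},
  ],
)

```text
clock: 27.08
eef_pos: [505.8, -215.9, 63.6]
tool_rot: [3.141, 0.002, 3.07]
force: [0.3, 0.1, -3.6]
width: 65.4
```

```bash
cat > edges.py <<'E'
from prof import *
def edges(w,rows=(215,225,235,245)):
    # mould left/right silhouette columns: grey-white neutral vs background; print via gradient peaks
    im=cv2.GaussianBlur(w["color"],(0,0),1).astype(float); g=np.abs(np.diff(im,axis=1)).sum(2)
    for r in rows:
        L=[(c,int(g[r,c])) for c in range(195,290) if g[r,c]>18 and g[r,c]==g[r,max(0,c-3):c+4].max()]
        R=[(c,int(g[r,c])) for c in range(340,440) if g[r,c]>18 and g[r,c]==g[r,c-3:c+4].max()]
        print(r,'L',L,'R',R)
E
python3 - <<'E'
from edges import *
w=cam("wrist");pickle.dump(w,open("wrist30.pkl","wb"))
s=ctrl.read_state();print(s["clock"],s["eef_pos"],s["tool_rot"],st(s["eef_pos"]),s["force"],s["torque"],s["width"])
for k in(18,23,29,30): print(k);edges(load("wrist%d.pkl"%k))
E
```

```text
27.1333 [ 505.94152675 -215.89005821   63.57386989] [3.14125646e+00 2.02402079e-03 3.07026752e+00] (np.float64(-1.871076181193774), np.float64(-1.3873041945262365)) [ 0.29056161 -0.0515808  -1.63736173] [-0.04040198  0.03457243 -0.01449278] 65.49428007149979
18
215 L [(232, 47)] R [(399, 25), (418, 28)]
225 L [(226, 41)] R [(401, 26), (407, 44)]
235 L [(226, 52), (254, 19), (282, 84)] R [(399, 29)]
245 L [(228, 45), (273, 73)] R [(398, 32)]
23
215 L [(220, 68)] R [(381, 39), (431, 42)]
225 L [(204, 49)] R [(382, 37), (407, 24), (414, 31)]
235 L [(199, 35), (287, 84)] R [(384, 38), (395, 58)]
245 L [(200, 40), (229, 22), (277, 84)] R [(385, 26), (398, 47)]
29
215 L [(221, 32), (237, 72)] R []
225 L [(222, 39), (236, 69), (266, 22)] R [(422, 21), (430, 40)]
235 L [(223, 34), (236, 68), (284, 71)] R [(422, 30)]
245 L [(224, 34), (235, 73), (274, 46), (280, 38)] R [(419, 32)]
30
215 L [(224, 34), (237, 67)] R []
225 L [(224, 34), (236, 66), (266, 23)] R [(422, 28), (434, 49)]
235 L [(225, 31), (236, 67)] R [(422, 33)]
245 L [(225, 35), (235, 72), (282, 62)] R [(419, 31)]
```

```bash
cat > asc.py <<'E'
from prof import *
def asc(w,z,xs,ys):
    im=cv2.GaussianBlur(w["color"],(0,0),0.8).astype(float)
    for y in ys:
        q=proj(w,[C+u*x+n*y+[0,0,z] for x in xs]).round().astype(int); s=''
        for c,b in q:
            if not(0<=b<400 and 0<=c<640): s+=' ';continue
            r,g,bl=im[b,c]; k=bl/max(r,1)
            s+= 'O' if r>1.35*g else ('#' if r<60 else ('M' if .845<k<.935 else ('=' if k>=.935 else '.')))
        print('%4d'%y,s)
E
python3 - <<'E'
from asc import *
for k in(27,30): 
  print(k);asc(load("wrist%d.pkl"%k),95,range(-120,130,3),range(60,-64,-4))
E
```

```text
27
  60                 ....................................................................
  56                 ....................................................................
  52                 ....................................................................
  48                 ....................................................................
  44                 ....................................................................
  40                 M..MMMMM..MMMMM.MMMMM.MMMMMMMMMMMMMMMMMMMMMMMMMMMMMMMMMM=MMMM.......
  36                 ===========MMMMMMMM==========================================M......
  32                 ==========MMMMMMMMMMMMMMMMMM===============================MMMM.....
  28                 ========MMMMMMMMMMMMMMMMMMMMMMMM===========================MMMM.....
  24                 =======MMMMMMMMMMMMMMMMMMMMMMMMMMMMMMMMMMMM================MMMM.....
  20                 OOOOOO.MMMMMMMMMMMMMMMMMMMMMMMMMMMMMMMMMMMM.OOOOOOOOOOM====MMMM.....
  16                 OOOOOOMMMMMMMMMMMMMMMMMMMMMMMMMMMMMMMMMMMMMMOOOOOOOOOOM====MMMM.....
  12             
[... 3763 characters left out ...]
  
 -32     =======================MMMMMMMMMMMMMMMMMMMMMMM###########                       
 -36     ==========================MMMMMMM########################                       
 -40     ..============.................##MMMMM###################                       
 -44     ..============...................###=####################                       
 -48      .==MMMMMM=M==.....................######################                       
 -52      .=MMMMMMMMMM=.......................####################.                      
 -56      .=#########==.........................##########.........                      
 -60      .##=##=#===#=..........................#########.........
```

send_rows(
  increments=[
    {"travel": [0,0,0.2],"rot": [0,0,0],"jaw": 1},
    {"travel": [0,0,0.4],"rot": [0,0,0],"jaw": 1},
    {"travel": [0,0,0.55],"rot": [0,0,0],"jaw": 1},
    {"travel": [0,0,0.6],"rot": [0,0,0],"jaw": 1},
    {"travel": [0,0,0.6],"rot": [0,0,0],"jaw": 1},
  ],
)

```text
clock: 27.55
eef_pos: [505.7, -215.8, 57.3]
tool_rot: [3.141, 0.002, 3.071]
force: [-0.6, 0.6, -3.6]
width: 65.6
```

send_rows(
  increments=[
    {"travel": [0,0,0.05],"rot": [0,0,0],"jaw": 1},
    {"travel": [0,0,0.1],"rot": [0,0,0],"jaw": 1},
    {"travel": [0,0,0.1],"rot": [0,0,0],"jaw": 1},
  ],
)

```text
clock: 27.8
eef_pos: [505.9, -215.9, 56.8]
tool_rot: [3.141, 0.002, 3.071]
force: [-0.6, 0.1, -2.4]
width: 65.3
```

```bash
python3 - <<'E'
from asc import *
s=ctrl.read_state();print(s["clock"],s["eef_pos"],s["tool_rot"],st(s["eef_pos"]),s["force"],s["torque"],s["width"])
E
```

```text
27.8 [ 505.92757198 -215.88689825   56.77564992] [3.14149377e+00 2.14973278e-03 3.07104351e+00] (np.float64(-1.8853475028225049), np.float64(-1.386279364623122)) [-0.59071334  0.11423013 -2.40287427] [ 0.00333625  0.07996723 -0.02061295] 65.25759034936257
```

send_rows(
  increments=[
    {"travel": [0,0,0.05],"rot": [0,0,0],"jaw": 1},
    {"travel": [0,0,0.1],"rot": [0,0,0],"jaw": 1},
    {"travel": [0,0,0.1],"rot": [0,0,0],"jaw": 1},
  ],
)

```text
clock: 28.05
eef_pos: [506.0, -216.0, 56.7]
tool_rot: [-3.141, 0.002, 3.071]
force: [-2.7, 0.1, 6.9]
width: 65.8
```

```bash
python3 - <<'E'
from asc import *
s=ctrl.read_state();print(s["clock"],s["eef_pos"],s["force"],s["torque"],s["width"])
E
```

```text
28.05 [ 505.97663571 -215.95189646   56.66462871] [-2.65943249  0.06335017  6.86638711] [ 0.27387311  0.50922846 -0.01037781] 65.75778987576938
```

send_rows(
  increments=[
    {"travel": [0,0,-0.05],"rot": [0,0,0],"jaw": 1},
    {"travel": [0,0,-0.07],"rot": [0,0,0],"jaw": 1},
    {"travel": [0,0,-0.07],"rot": [0,0,0],"jaw": 0.1},
    {"travel": [0,0,-0.07],"rot": [0,0,0],"jaw": -0.4},
    {"travel": [0,0,-0.07],"rot": [0,0,0],"jaw": -1},
  ],
)

```text
clock: 28.47
eef_pos: [506.2, -216.0, 56.4]
tool_rot: [3.141, 0.003, 3.071]
force: [-0.2, 0.0, 0.3]
width: 75.8
```

send_rows(
  increments=[
    {"travel": [0,0,0],"rot": [0,0,0],"jaw": -1},
    {"travel": [0,0,0],"rot": [0,0,0],"jaw": -1},
    {"travel": [0,0,0],"rot": [0,0,0],"jaw": -1},
  ],
)

```text
clock: 28.72
eef_pos: [506.1, -215.9, 56.2]
tool_rot: [3.141, 0.002, 3.071]
force: [0.5, -0.5, 1.0]
width: 85.3
```

```bash
python3 - <<'E'
from asc import *
w=cam("wrist");pickle.dump(w,open("wrist31.pkl","wb"))
s=ctrl.read_state();print(s["clock"],s["eef_pos"],s["force"],s["width"])
asc(w,95,range(-120,30,3),range(48,-52,-4))
E
```

```text
28.7667 [ 506.04082753 -215.89817569   56.22031589] [ 1.02798216 -0.08766893 -0.11995695] 85.19326491490827
  48    ...............................#MM#############
  44    ..............................#MM#######..#####
  40    .............................MM######........##
  36    ........................MMM.MMM####............
  32    ......................MMMMMMMMMMMMMMM..MMM.....
  28    .....................MMMMMMMMMMMMMMMMMMMMMMMMM#
  24    ====================MMMMMMMMMMMMMMMMMMMMMMMMM##
  20     ==================MMMMMMMMMMMMMMMMMMMMMMMMMM##
  16     =================MMMMMMMMMMMMMMMMMMMMMMMMMMM##
  12     ==OOOOOOOOOOOOOO.MMMMMMMMMMMMMMMMMMMMMMMMMMM##
   8     ==OOOOOOOOOOOOO.MMMMMMMMMMMMMMMMMMMMMMMMMMMM##
   4     ==OOOOOOOOOOOOOMMMMMMMMMMMMMMMMMMMMMMMMMMMMMM#
   0     ==OOOOOOOOOOOOOMMMM=MMMMMMMMMMMMMMMMMMMMMMMMM#
  -4     ==OOOOOOOOOOOOOMMMM==MMMMMMMMMMMMMMMMMMMMMMMM#
  -8     ==OOOOOOOOOOOOOMMM==MMMMMMMMMMMMMMMMMMMMMMMMM#
 -12     ==OOOOOOOOOOOOOOMMMMMMMMMMMMMMMMMMMMMMMMMMMMM#
 -16      =OOOOOOOOOOOOOOOMMMMMMMMMMMMMMMMMMMMMMMMMMMM#
 -20      =OOOOOOOOOOOOOOOOMMMMMMMMMMMMMMMMMMMMMMMMMMM#
 -24      ==================MMMMMMMMMMMMMMMMMMMMMMMMMMM
 -28      ====================MMMMMMMMMMMMMMMMMMMMMMMMM
 -32      =========================MMMMMMMMMMMMMMMMMMMM
 -36      .============M........M......M#=##M..........
 -40      .M==========M...............M#########.....##
 -44      .===========M................MMM#############
 -48      .MMMMMMMMMM==..................MMM###########
```

Barely moved. Slow straight retreat, then look from above.

send_rows(
  increments=[
    {"travel": [0,0,-0.6],"rot": [0,0,0],"jaw": -1},
    {"travel": [0,0,-1.6],"rot": [0,0,0],"jaw": -1},
    {"travel": [0,0,-2.6],"rot": [0,0,0],"jaw": -1},
    {"travel": [0,0,-3.6],"rot": [0,0,0],"jaw": -1},
    {"travel": [0,0,-4.8],"rot": [0,0,0],"jaw": -1},
  ],
)

```text
clock: 29.18
eef_pos: [505.8, -215.9, 105.7]
tool_rot: [3.142, 0.002, 3.071]
force: [-1.1, 0.1, -0.9]
width: 85.6
```

send_rows(
  increments=[
    {"travel": [0,0,-2],"rot": [0,0,0],"jaw": -1},
    {"travel": [0,0,-5],"rot": [0,0,0],"jaw": -1},
    {"travel": [-3,0,-8],"rot": [0,0,0.08],"jaw": -1},
    {"travel": [-6,0,-11],"rot": [0,0,0.08],"jaw": -1},
    {"travel": [-8,0,-12],"rot": [0,0,0.08],"jaw": -1},
  ],
)

```text
clock: 29.6
eef_pos: [589.5, -221.7, 231.0]
tool_rot: [3.141, 0.011, 2.991]
force: [1.8, 0.1, 0.5]
width: 85.5
```

send_rows(
  increments=[
    {"travel": [0,0,0],"rot": [0,0,0],"jaw": -1},
    {"travel": [0,0,0],"rot": [0,0,0],"jaw": -1},
  ],
)

```text
clock: 29.77
eef_pos: [586.3, -221.1, 226.1]
tool_rot: [3.141, 0.004, 2.992]
force: [-0.9, -0.3, -0.1]
width: 85.4
```

```bash
python3 - <<'E'
from asc import *
w=cam("wrist");pickle.dump(w,open("wrist32.pkl","wb"))
s=ctrl.read_state();print(s["clock"],s["eef_pos"],s["tool_rot"],st(s["eef_pos"]),st(-w["R"].T@w["t"]))
asc(w,95,range(-90,130,3),range(48,-52,-4))
print(prof(w,'u',-24,32,range(-140,140,3)))
E
```

```text
29.8167 [ 584.5863193  -221.35677748  224.87751233] [3.14139064e+00 1.25225302e-03 2.99141717e+00] (np.float64(76.70116995135699), np.float64(5.0384682638157585)) (np.float64(-2.017353563777325), np.float64(6.433488671752869))
  48       ....................................................................
  44       ....................................................................
  40       ==============M=============================================MM......
  36       ==========MM================================================MM......
  32       ========MMMMMMMMMMMMMMM=MM=================================MMMM.....
  28       =======MMMMMMMMMMMMMMMMMMMMMMMMMMMMMMMMMM==================MMMM.....
  24       ======MMMMMMMMMMMMMMMMMMMMMMMMMMMMMMMMMMMMMMMMMMMM.MMM=====MMMM.....
  20       OOOOO.MMMMMMMMMMMMMMMMMMMMMMMMMMMMMMMMMMMM.OOOOOOOOOOOM====MMMM.....
  16       OOOO.MMMMMMMMMMMMMMMMMMMMMMMMMMMMMMMMMMMMMMOOOOOOOOOOOM====MMMM.....
  12       OOOO.MMMMMMMMMMMMMMMMMMMMMMMMMMMMMMMMMMMMMMOOOOOOOOOOOM====MMMM.....
   8       OOOO.MMMMMMMMMMMMMMMMMMMMMMMMMMMMMMMMMMMMMM.OOOOOOOOOOM====MMM
[... 521 characters left out ...]
MMMMMMMMMMMMMMMMMM.OOOOOOOOOOOOM====MMMM.....
 -24       M=MMMMMMMMMMMMMMMMMMMMMMMMMMMMMMMMMMMMMMM====MMMMM=========MMMM.....
 -28       ========MMMMMMMMMMMMMMMMMMMMMMMMMMMMMMMM===================MMMM.....
 -32       ==========MMMMMMMMMMMMMMMMMMMMMMMMMMMMM====================MMMM.....
 -36       ============================MMMMMMMMM=======================MMM.....
 -40       =============================================================M......
 -44       =========MM....M........................M...........................
 -48       =========...........................................................
.................OOOOOOOOgWWWWWWWWWWWWWWWWWWWWWWWWWWWWWWWWWWWWWWWggggOOOOOOOOOOOOOOOggggggddgW
```

```bash
python3 - <<'E'
from asc import *
# detect black roller blob in each view near the predicted spot
for k in("wrist12","wrist17","wrist19","wrist20","wrist27","wrist32"):
  w=load(k+".pkl");p=proj(w,[C+u*-89+n*-112+[0,0,107]])[0]
  im=w["color"].astype(int).max(2)
  x0,y0=int(p[0])-22,int(p[1])-16
  if y0<-5: print(k,"out",p);continue
  x0=max(x0,0);y0=max(y0,0)
  m=(im[y0:y0+33,x0:x0+34]<60).astype(np.uint8)
  nn,lab,sts,cen=cv2.connectedComponentsWithStats(m)
  for i in range(1,nn):
    if sts[i,4]>30:
      uv=(cen[i][0]+x0,cen[i][1]+y0); q=atz(w,[uv],107)[0];print(k,p.round(1),uv,sts[i],st(q))
E
```

```text
wrist12 [141.2  85.5] (np.float64(137.59846153846155), np.float64(86.0123076923077)) [  5   2  29  31 650] (np.float64(-88.69535124319434), np.float64(-114.4453026179186))
wrist17 [115.5  82.5] (np.float64(111.02451612903226), np.float64(82.4283870967742)) [  3   1  31  32 775] (np.float64(-89.08742106377211), np.float64(-114.68592741354146))
wrist19 [155.2  82. ] (np.float64(151.81734317343174), np.float64(82.2380073800738)) [  6   4  27  28 542] (np.float64(-88.86955500098514), np.float64(-114.44363212394036))
wrist20 out [153.40291757 -70.9107467 ]
wrist27 out [157.5100114  -29.14483677]
wrist32 out [150.61562938 -28.26290731]
```

send_rows(
  increments=[
    {"travel": [3,-1.7,0],"rot": [0,0,0],"jaw": 0},
    {"travel": [6.5,-3.7,0],"rot": [0,0,0],"jaw": 1},
    {"travel": [10,-5.6,0],"rot": [0,0,0],"jaw": 1},
    {"travel": [13.5,-7.6,0],"rot": [0,0,0],"jaw": 1},
    {"travel": [17,-9.6,0],"rot": [0,0,0],"jaw": 1},
  ],
)

```text
clock: 30.23
eef_pos: [398.8, -290.7, 223.3]
tool_rot: [3.141, -0.001, 2.991]
force: [0.0, -0.8, 0.7]
width: 25.4
```

send_rows(
  increments=[
    {"travel": [3,-1.6,0],"rot": [0,0,0],"jaw": 1},
    {"travel": [4,-2.2,2],"rot": [0,0,0],"jaw": 1},
    {"travel": [4,-2.2,5],"rot": [0,0,0],"jaw": 1},
    {"travel": [4,-2.2,7],"rot": [0,0,0],"jaw": 1},
    {"travel": [4,-2.2,7],"rot": [0,0,0],"jaw": 1},
  ],
)

```text
clock: 30.65
eef_pos: [355.5, -305.1, 150.8]
tool_rot: [3.137, -0.006, 2.99]
force: [-0.4, 0.4, 0.3]
width: -0.3
```

send_rows(
  increments=[
    {"travel": [0,0,0],"rot": [0,0,0],"jaw": 1},
    {"travel": [0,0,0],"rot": [0,0,0],"jaw": 1},
    {"travel": [0,0,0],"rot": [0,0,0],"jaw": 1},
  ],
)

```text
clock: 30.9
eef_pos: [360.8, -306.8, 155.1]
tool_rot: [-3.141, 0.004, 2.991]
force: [0.8, -0.2, -0.4]
width: 0.1
```

```bash
python3 - <<'E'
from asc import *
w=cam("wrist");pickle.dump(w,open("wrist33.pkl","wb"))
s=ctrl.read_state();print(s["clock"],s["eef_pos"],s["tool_rot"],st(s["eef_pos"]),s["force"],s["width"],s["qpos"])
p=proj(w,[C+u*-89+n*-113+[0,0,107]])[0];print(p, proj(w,[s["eef_pos"]]))
im=w["color"].astype(int).max(2)
for r in range(int(p[1])-40,min(399,int(p[1])+40),4): print(r,''.join('#' if im[r,c]<60 else '.' for c in range(int(p[0])-80,int(p[0])+80,3) if 0<=c<640))
E
```

```text
30.95 [ 360.82634118 -306.93534773  155.12832671] [-3.14089207  0.00364517  2.99136764] (np.float64(-131.63936299470876), np.float64(-113.22581977209073)) [ 0.61286966  0.13211772 -0.21482039] 0.024245506719429676 [ 1.08122672  0.56353383 -0.62986658  2.06635615  0.53029665  0.66974327
  1.51989855]
[311.16874517 277.77357392] [[310.26847987 258.50598121]]
237 ...............................#......................
241 ...............................##.....................
245 ...........................##...#.....................
249 ...........................##...#.....................
253 ..........................###...###...................
257 ...................####...###....####.................
261 ..................#####...###....####.................
265 ..................####....###....#####................
269 ..................####....###....#####................
273 ..................####....###....#####................
277 .................#####....###....#####................
281 .................#####....###....#####................
285 .................#######..###..#######................
289 ................#############.#########...............
293 .######........#########################........######
297 ########.....#############################.....#######
301 ######################################################
305 ######################################################
309 ######################################################
313 ######################################################
```

send_rows(
  increments=[
    {"travel": [0,0,1.5],"rot": [0,0,0],"jaw": 1},
    {"travel": [0,0,3.2],"rot": [0,0,0],"jaw": 1},
    {"travel": [0,0,5],"rot": [0,0,0],"jaw": 1},
    {"travel": [0,0,6.2],"rot": [0,0,0],"jaw": 1},
    {"travel": [0,0,6.6],"rot": [0,0,0],"jaw": 1},
  ],
)

```text
clock: 31.37
eef_pos: [360.0, -306.5, 87.4]
tool_rot: [3.141, 0.001, 2.991]
force: [-0.5, -0.1, 0.0]
width: 0.4
```

send_rows(
  increments=[
    {"travel": [-0.3,0,0],"rot": [0,0,0],"jaw": 1},
    {"travel": [-0.8,0,0],"rot": [0,0,0],"jaw": 1},
    {"travel": [-1.4,0,0],"rot": [0,0,0],"jaw": 1},
    {"travel": [-2,0,0],"rot": [0,0,0],"jaw": 1},
    {"travel": [-2.4,0,0],"rot": [0,0,0],"jaw": 1},
  ],
)

```text
clock: 31.78
eef_pos: [385.3, -310.8, 88.9]
tool_rot: [-3.141, 0.003, 2.991]
force: [-1.6, 0.0, 1.6]
width: 0.4
```

```bash
python3 - <<'E'
from asc import *
s=ctrl.read_state();print(s["clock"],s["eef_pos"],s["tool_rot"],st(s["eef_pos"]),s["force"],s["torque"])
d=cam("side");pickle.dump(d,open("side34.pkl","wb"))
E
```

```text
31.7833 [ 385.31557009 -310.78447284   88.851931  ] [-3.14116316  0.00336625  2.99102614] (np.float64(-106.84978177276446), np.float64(-113.34730920217997)) [-1.64656904  0.01245786  1.59367093] [0.03193102 0.32747    0.03378882]
```

send_rows(
  increments=[
    {"travel": [-0.6,0,0],"rot": [0,0,0],"jaw": 1},
    {"travel": [-1.2,0,0],"rot": [0,0,0],"jaw": 1},
    {"travel": [-1.8,0,0],"rot": [0,0,0],"jaw": 1},
    {"travel": [-2.3,0,0],"rot": [0,0,0],"jaw": 1},
    {"travel": [-2.7,0,0],"rot": [0,0,0],"jaw": 1},
  ],
)

```text
clock: 32.25
eef_pos: [409.5, -314.1, 87.5]
tool_rot: [3.141, -0.002, 2.991]
force: [-5.9, 0.9, -1.5]
width: 0.4
```

send_rows(
  increments=[
    {"travel": [0,0,0],"rot": [0,0,0],"jaw": 1},
    {"travel": [0,0,0],"rot": [0,0,0],"jaw": 1},
  ],
)

```text
clock: 32.42
eef_pos: [410.1, -314.2, 87.8]
tool_rot: [3.141, 0.0, 2.991]
force: [-4.3, -0.0, -1.2]
width: 0.4
```

```bash
python3 - <<'E'
from asc import *
s=ctrl.read_state();print(s["clock"],s["eef_pos"],s["tool_rot"],st(s["eef_pos"]),s["force"],s["torque"])
d=cam("side");pickle.dump(d,open("side35.pkl","wb"));w=cam("wrist");pickle.dump(w,open("wrist35.pkl","wb"))
E
```

```text
32.4167 [ 410.07691898 -314.18077753   87.83794599] [3.14100983e+00 4.62004299e-04 2.99102123e+00] (np.float64(-81.85929332658137), np.float64(-112.98019664675141)) [-4.29869956 -0.028628   -1.23414375] [0.18874713 0.99405254 0.01676358]
```

send_rows(
  increments=[
    {"travel": [-0.3,0,0],"rot": [0,0,0],"jaw": 1},
    {"travel": [-0.6,0,0],"rot": [0,0,0],"jaw": 1},
    {"travel": [-0.7,0,0],"rot": [0,0,0],"jaw": 1},
    {"travel": [-0.7,0,0],"rot": [0,0,0],"jaw": 1},
    {"travel": [-0.7,0,0],"rot": [0,0,0],"jaw": 1},
  ],
)

```text
clock: 32.93
eef_pos: [415.4, -315.0, 87.4]
tool_rot: [3.141, -0.002, 2.991]
force: [-6.6, 0.4, -3.1]
width: -0.1
```

```bash
python3 - <<'E'
from asc import *
s=ctrl.read_state();print(s["clock"],s["eef_pos"],s["tool_rot"],st(s["eef_pos"]),s["force"],s["torque"])
w=cam("wrist");pickle.dump(w,open("wrist36.pkl","wb"));d=cam("side");pickle.dump(d,open("side36.pkl","wb"))
# side view, roller region darkness comparisons
s0=load("side13.pkl")
for nm,X in(("rest",C+u*-90+n*-113+[0,0,107]),("0.65",C+u*-57+n*-113+[0,0,96])): print(nm,proj(d,[X]))
for k,im in(("s13",s0["color"]),("s36",d["color"])):
  print(k)
  for r in range(308,345,2): print(r,' '.join('%3d'%im[r,c].max() for c in range(290,340,2)))
E
```

```text
32.9333 [ 415.38384079 -314.99816571   87.39975609] [ 3.14072508e+00 -2.31918696e-03  2.99055866e+00] (np.float64(-76.48980109853593), np.float64(-112.98998047384599)) [-6.61592803  0.38239002 -3.11975047] [0.20177631 1.39261803 0.01591849]
rest [[310.05853695 323.63127439]]
0.65 [[320.7474418  326.20383949]]
s13
308 201 192 186 192 188 179 158 146 157 201 206 203 200 197 197 197 198 198 199 201 201 201 203 202 202
310 182 153 149 176 181 172 149 144 157 194 201 203 202 202 199 198 196 197 199 200 201 202 202 202 202
312 148 124 124 149 164 174 144 147 143 150 158 159 163 165 171 175 178 176 179 180 184 189 192 195 197
314 131 123 125 134 143 157 143 148 145 145 146 143 143 138 138 140 143 138 141 140 139 143 153 156 159
316 127 124 123 132 138 131 141 147 148 147 145 145 146 144 144 145 145 144 143 143 143 144 146 145 144
318 136 123 124 141 149 144 147 148 139 132 134 136 137 139 142 143 146 144 145 144 145 146 147 147 148
320 173 152 156 166 136 131 132 133 115  95  94  98 100 104 114 140 147 145 143 145 147 146 146 147 147
322 193 191 193 192 169 151 144 132 110  80  66  68  82  
[... 2470 characters left out ...]
 157 105  79  69  75  84  74  68  72  86 139 183 187 187 188 183 189 195 190
334 203 201 202 213 215 212 191 141 110  90  82  82  81 105 112  98 129 182 191 191 189 185 189 194 188
336 211 205 201 213 215 210 184 145 138 107  85  85  86 120 138 132 164 188 186 191 188 186 193 196 186
338 214 210 206 211 215 209 170 139 136 107  85  85  86 120 141 138 180 193 185 187 189 188 193 196 184
340 214 209 207 208 209 207 171 120 106  90  86  86  90 119 131 137 185 197 186 184 191 191 191 192 186
342 215 212 210 212 214 210 204 154  97  98  96  93 108 135 127 140 186 192 190 188 192 195 189 187 184
344 215 213 210 212 214 210 208 166 105 113 109 110 135 186 184 184 192 191 189 192 192 193 190 190 189
```

send_rows(
  increments=[
    {"travel": [0.8,0,0],"rot": [0,0,0],"jaw": 1},
    {"travel": [1.8,0,0],"rot": [0,0,0],"jaw": 1},
    {"travel": [3,0,0],"rot": [0,0,0],"jaw": 1},
    {"travel": [4.4,0,0],"rot": [0,0,0],"jaw": 1},
    {"travel": [6,0,0],"rot": [0,0,0],"jaw": 1},
  ],
)

```text
clock: 33.45
eef_pos: [360.1, -306.6, 88.9]
tool_rot: [-3.142, 0.008, 2.992]
force: [-0.0, -0.8, 0.4]
width: 0.0
```

send_rows(
  increments=[
    {"travel": [0.2,0,0],"rot": [0,0,0],"jaw": 1},
    {"travel": [0.2,0,-2],"rot": [0,0,0],"jaw": 1},
    {"travel": [0.2,0,-5],"rot": [0,0,0],"jaw": 1},
    {"travel": [0.2,0,-8.5],"rot": [0,0,0],"jaw": 1},
    {"travel": [0.2,0,-12],"rot": [0,0,0],"jaw": 1},
  ],
)

```text
clock: 33.87
eef_pos: [357.7, -305.9, 209.9]
tool_rot: [3.141, 0.005, 2.992]
force: [0.6, -1.5, -1.0]
width: 0.0
```

send_rows(
  increments=[
    {"travel": [-3,1,0],"rot": [0,0,0],"jaw": 1},
    {"travel": [-6,3,0],"rot": [0,0,0],"jaw": 1},
    {"travel": [-9,5,0],"rot": [0,0,0],"jaw": 1},
    {"travel": [-12.5,7,0],"rot": [0,0,0],"jaw": 1},
    {"travel": [-16,9,0],"rot": [0,0,0],"jaw": 1},
  ],
)

```text
clock: 34.28
eef_pos: [531.0, -240.5, 209.5]
tool_rot: [3.141, 0.006, 2.991]
force: [1.4, -1.8, 1.3]
width: -0.2
```

send_rows(
  increments=[
    {"travel": [0,0,0],"rot": [0,0,0],"jaw": 1},
    {"travel": [0,0,0],"rot": [0,0,0],"jaw": 1},
    {"travel": [0,0,0],"rot": [0,0,0],"jaw": 1},
  ],
)

```text
clock: 34.53
eef_pos: [528.3, -241.0, 208.5]
tool_rot: [3.141, 0.003, 2.992]
force: [-0.7, -0.4, 0.5]
width: -0.2
```

```bash
python3 - <<'E'
from asc import *
w=cam("wrist");pickle.dump(w,open("wrist40.pkl","wb"));d=cam("side");pickle.dump(d,open("side40.pkl","wb"));e=cam("scene");pickle.dump(e,open("scene40.pkl","wb"))
s=ctrl.read_state();print(s["clock"],s["eef_pos"],s["tool_rot"],st(s["eef_pos"]),s["force"])
for r in range(316,342,2): print(r,' '.join('%3d'%d["color"][r,c].max() for c in range(290,340,2)))
asc(w,95,range(-140,130,3),range(48,-52,-4))
im=w["color"].astype(int).max(2);p=proj(w,[C+u*-89+n*-114+[0,0,107]])[0];print(p)
if p[1]>0:
  for r in range(max(0,int(p[1])-24),int(p[1])+24,3): print(''.join('#' if im[r,c]<60 else '.' for c in range(int(p[0])-30,int(p[0])+60,2)))
# stack: bat & beaker comparision in side and scene
for a,b,(x0,y0,x1,y1) in(("side13","side40",(325,170,385,230)),("scene13","scene40",(275,165,330,220))):
  A=load(a+".pkl")["color"].astype(int);B=load(b+".pkl")["color"].astype(int);D=abs(A-B).max(2)[y0:y1,x0:x1];print(a,D.mean(),(D>40).mean())
E
```

```text
34.6833 [ 526.79937926 -242.34957517  208.45440413] [-3.14114763e+00  1.90373646e-03  2.98918956e+00] (np.float64(22.729659084096202), np.float64(-24.408161557299735)) [-0.75798754 -0.87381452 -1.06135403]
316 125 123 122 130 137 129 139 146 146 146 146 145 144 143 143 144 143 144 141 142 142 143 146 145 137
318 136 122 123 140 148 142 145 146 139 131 132 136 135 137 141 143 145 144 144 144 146 145 147 146 147
320 171 153 155 165 134 131 132 131 113  94  91  96 100 104 112 139 146 144 143 146 144 144 145 146 146
322 192 189 192 191 168 150 144 130 110  77  67  65  81  91  98 130 138 128 128 130 130 134 136 142 143
324 197 199 200 202 206 205 197 147 103  73  75  65  75  91  88 120 134 133 129 131 124 125 121 120 118
326 197 200 202 210 213 215 206 155  94  76  98  88  81  89  87 123 146 182 183 185 182 179 177 164 166
328 198 199 203 212 215 215 210 161  88  68  94 102  90  76  81 126 146 189 188 190 190 187 186 184 190
330 195 198 205 212 215 215 206 154  94  71  94 109  99  73  85 132 150 188 183 184 188 184 192 192 195
332 197 197 205 213 216 217 203 150 121  88  77  84  84  82  9
[... 3014 characters left out ...]
.........
.............................................
...........#######...........................
...........########..........................
...........#########............#............
...........#######..#...........#............
...........#######..##..........#............
...........########.##......#...#............
...........###########..........##...........
............#########...........##...........
.............#######............#............
.............................................
.............................................
.............................................
side13 29.15888888888889 0.30277777777777776
scene13 10.179173553719009 0.059173553719008266
```

```bash
python3 - <<'E'
from asc import *
A=load("scene13.pkl")["color"];B=load("scene40.pkl")["color"]
f=lambda I:cv2.GaussianBlur(cv2.cvtColor(I,cv2.COLOR_RGB2GRAY)[165:220,275:330].astype(float),(0,0),1)
print(cv2.phaseCorrelate(f(A),f(B),cv2.createHanningWindow((55,55),cv2.CV_64F)))
w=load("wrist32.pkl")
s=ctrl.read_state();print(s["clock"],s["qd"].round(3),s["force"])
ctrl.finish_job()
E
```

```text
((0.0331429930442404, -0.051950079209600375), 0.9851029819807169)
34.6833 [ 0.002 -0.002 -0.002 -0.002 -0.003  0.001 -0.001] [-0.75798754 -0.87381452 -1.06135403]
the job is handed in; nothing more can be done
```

The job is done and handed in at 34.7 s. The slat is out and lying on the station with the mould standing on it, and the switch was pushed over and has sprung back.

**What I did**
- **Slat:** I drew it out about 175 mm and the bats settled behind the stops. I then gripped it again at its middle and laid it on the station.
- **Mould:** I took the one on the robot's right. The first placing ended about 25 mm off along the slat and the second about 8° turned, so I set it again both times.
- **Switch:** I pushed the roller with the shut fingers until it had moved about 33 mm (it clicks at 25 mm), then backed off.

**Last checks**
- **Slat:** centred between the lips to about 2 mm.
- **Mould:** upright, about 1 mm from the slat's middle lengthwise, about 2 mm to one side, and turned about 3° from the slat's line.
- **Roller:** the side camera shows it back in its rest position.
- **Stack:** the scene camera shows no shift of the bats or beaker (under 0.1 px) since the picture taken after the slat was drawn out, where they stood upright.
- **Robot:** touching nothing when handed in.

**Not confirmed or in disagreement**
- I reached the picture-viewing limit after the first mould placing. Every later check was made on pixel values, not by eye.
- The side-camera comparison of the stack differed over 30% of its area. I took that to be the arm or its shadow and did not confirm it.
- The click itself cannot be sensed. I inferred it from how far the roller moved and from the push force of 4 to 6 N.

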